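Peg the easel and hold its board up

TASK

Take the loose dowel peg out of the caddy and stand it fully home in the empty hole at the foot of the table easel's board, so that the canvas has both its pegs to rest on. Then lift the board by its handle, canvas and all, to 60 degrees above flat without letting it drop, and finish while still holding it steady there, so that I can set the strut behind it. Leave everything else where it is.

Things in the scene. Friction and masses are not known exactly. Their poses are not given: they have to be found in the camera images.
- peg_center (a point): Centre of the loose dowel peg: a plain dark-wood cylinder, 16 mm diameter, 80 mm long, 16 g, standing upright on its flat end in one of the four compartments of the caddy (it may be any of the four). The point is half-way up, 40 mm above its foot; z along the peg.
- caddy: Fixed pale-wood caddy, open above, 198 x 54 mm outside and 30 mm high, walls 5 mm, floor 5 mm thick, with four compartments in a row along its x (each about 43 x 44 mm inside, 25 mm deep). Origin: centre of its underside, on the bench. The peg stands 55 mm clear of the rim.
- empty_hole (a point): Mouth of the empty, blind peg hole in the board's upper face near the hinge: 18 mm across, 20 mm deep, 25 mm from the hinge line. Axes are the board's: x from handle to hinge, y left along the hinge, z out of its face (up while flat). With the peg home its centre is 20 mm above this point. The other peg (same size and wood) is fixed in the rail 110 mm away along +y.
- handle: The board's lifting handle: a round dark-wood grip, 14 mm diameter, 113 mm long along y, rolling freely about its own axis between two steel arms that hold it 40 mm beyond the board's edge, so fingers fit on both sides and below. Origin: its middle, 47 mm above the bench when flat, 235 mm from the hinge line and 7 mm above it (towards the board's face).
- hinge_mid (a point): Middle of the hinge line, 40 mm above the bench, on the easel's side away from the handle. The line runs along its y; axes as the board's.
- board (a joint): Angle of the easel board above flat, rad: 0 = flat on its base, as it starts; grows as the handle end is lifted; 1.047 = 60 degrees; stops at 1.45. It falls back if let go (0.9 kg; about 5 N at the handle when flat, 3 N at 60 degrees). The handle moves in an upright arc of 235 mm radius about the hinge line.
- easel: Fixed base of the wooden table easel, 200 x 240 mm, 36 mm high, a folded steel strut inside; its board (195 x 240 mm, upper face 54 mm above the bench when flat) lies on it. Origin: centre of its underside; x from the handle end to the hinge end (hinge 90 mm ahead of the origin), y left along the hinge.
- canvas_center (a point): Centre of the stretched canvas, 130 x 180 mm, 18 mm thick, about 0.25 kg, painted face up, lying loose on the board, long side along the hinge. Its lower edge starts 9 to 17 mm short of the pegs (its centre 82 to 90 mm from the line through both pegs, on the handle side); as the board is raised it slides down on to the pegs.
- eraser: White eraser in a blue sleeve, 24 x 14 x 38 mm, in a caddy compartment: leave alone. Origin under its centre.
- wedges: Two thin wooden wedges, 34 x 30 x 12 mm together, in a caddy compartment: leave alone.
- paint_pot: Small teal paint pot with white cap, 33 mm diameter, 37 mm high, in a caddy compartment: leave alone.
- brush_jar: Glass jar of brushes, 72 mm diameter, 215 mm high over the brushes: leave alone.
- tub: White plastic mixing tub, 110 mm diameter, 55 mm high: leave alone.
- ink_bottle: Small amber bottle with black cap, 44 mm diameter, 65 mm high: leave alone.
- tape_roll: Roll of tape, 92 mm diameter, 24 mm high, lying flat: leave alone.
- ruler: Aluminium ruler, 320 x 28 x 4 mm, lying beside the easel: leave alone.

How it is judged:
By the outcome, as a careful person would: the job done as asked, in the order asked, and still so for the second after the job is handed in, while the arm keeps its last pose, push and grip.
It also fails if it takes over 64 s, if anything falls off the work surface, if the arm or the gripper's body presses on something with over 40 N, if the wrist force passes 120 N, or if a joint passes its speed limit or range.

ROBOT

A 6-joint arm with a two-finger parallel gripper is mounted at the origin on the work surface. World frame = base frame: x ahead of the robot, y to its left, z up, the work surface at z = 0. Lengths are in m, angles in rad, forces in N, time in s.
With the tool pointing down it reaches from about 0.425 to 0.95 m from the base axis. Payload 3.5 kg.
Tool frame: the origin (TCP) lies midway between the tips of the shut fingers; the grasp point (between the pads) lies 19 mm behind it; y points along the fingers, x is the direction in which the jaws open and shut, and the axes are right-handed (so a half turn about y gives the same grasp; the last joint's range is limited). The gripper opens to 85 mm and grips with 20 to 120 N. Pads are 22 mm wide; open, the fingers measure 114 mm over their backs; the gripper's body (76 mm by 85 mm) begins 54 mm behind the grasp point. The pads swing forward as they close: fully open they stand 13 mm farther back than shut.
Start: joints at [-1.366, 0.286, 1.577, -0, 1.279, -0.15], TCP at [0.235, -0.633, 0.192] pointing down, gripper open.
Joint ranges: [-2.77, 2.77], [-0.9, 2.22], [0.21, 2.48], [-1.53, 4.67], [0.24, 2.81], [-2.84, 2.84]. Speed limits (rad/s): [2.79, 2.79, 3.14, 3.14, 3.14, 3.14].

INTERFACE

Orientations are given as a unit quaternion [x, y, z, w].
In Python, from plant import ctrl, viewer gives the robot as it stands.
- The arm moves only by the tool step_arm, never from a script. Its argument "rows" is a list of rows, each a list of 3 entries, a list of its own where there are three numbers: the turn, a rotation vector about the tool's x, y, z in degrees, then the shift along the tool's x, y, z in mm, then the closure, from 0 (fully open) to 1 (shut). A call has 1 to 10 rows; each row is the pose to reach, as a shift and turn from the pose commanded when the call began, along the tool's axes at that moment; what a row does not reach only later rows make up. A row lasts 1/12 s, in which the tool goes at most 41.7 mm and 7.16 degrees, less where a joint would pass 70% of its speed; a pose out of reach is approached as far as the arm can. A call with a gripper value outside its range is refused whole. The fingers move at their own pace and stop on an object; "newtons" is the grip in N (left out, the last holds). Time passes only in rows, so rows that repeat a pose let the fingers close. It gives the time, the measured TCP pose, the force and the opening at its end, in the units of the state.
- ctrl.get_state(): the state, without advancing time (a new reading comes with each control period).
- viewer.read_camera(name): name is "scene" or "top"; returns (picture, depth): 400x640x3 uint8, red, green, blue; 400x640 float32, m along the optical axis (not along the pixel's ray), 0 where there is no reading.
- viewer.calibration(name): a dict with "K" (3x3 intrinsics, pixels), "R" (3x3) and "t" (3): a world point X has camera coordinates R X + t. Camera axes: x right, y down, z forward; pixel columns grow to the right and rows downward; lengths in m; the calibration is good to about 2 mm. A picture is of the moment at which its call begins. calibration takes no time and is no camera call.
- ctrl.sign_off(): hands the job in, once; it reports no verdict.
The state is a dict: "time": time; "qpos": joint angles; "dq": joint speeds; "joint_efforts": joint torques, N m; "eef_pos": TCP position; "tcp_rot": TCP orientation; "contact_force": force on the tool from outside, world axes, zero at the start; "wrist_torque": the same for the moment, N m; "opening": opening from 0.0 (shut) to 1.0 (fully open).
Only numpy, scipy, OpenCV 4.12 (cv2) and the standard library are available. Lean on these libraries where they do the work, as an engineer would, in place of code of your own. Each camera call takes 0.05 s, during which the arm holds its last target.

## Working session

There is one attempt and no reset: what is moved stays moved. The work goes in short steps, Python scripts to look and compute and a tool call to move; the robot and the scene stay as the last step left them, time stands still between calls to the robot, and variables do not carry over. Pictures are saved under pics/ and viewed, and the job is handed in when it is done.

Besides the shell and the picture viewer there is one more tool, called after ">>>" by a JSON object that holds its "method" and its "body", one argument or row to a line. step_arm: Moves the arm, as the interface text tells. Its arguments: {"type":"object","properties":{"rows":{"type":"array"},"newtons":{"type":"number"}},"required":["rows"]}

```bash
ls; mkdir -p pics; python3 - <<'E'
from plant import ctrl, viewer
import cv2, numpy as np
print(ctrl.get_state())
for n in("scene","top"):
    p,d=viewer.read_camera(n); c=viewer.calibration(n)
    cv2.imwrite(f"pics/{n}0.png",p[...,::-1]); np.save(f"pics/{n}0.npy",d); print(n,c)
E
```

```text
pics
{'time': 0.0, 'qpos': array([-1.36598850e+00,  2.87180551e-01,  1.57816001e+00, -9.27281857e-06,
        1.27859221e+00, -1.50001711e-01]), 'dq': array([ 0.00092807, -0.00092082,  0.00193054,  0.00021431,  0.00163886,
        0.00116776]), 'joint_efforts': array([ 1.42428900e-03, -4.05984306e+01, -2.92621315e+01, -1.42665681e-05,
        5.85754853e-03,  5.36071497e-06]), 'eef_pos': array([ 0.2343752 , -0.63221537,  0.19074655]), 'tcp_rot': array([-0.57982398,  0.40451661, -0.40331061,  0.58095698]), 'contact_force': array([-0.89987325,  0.01949509,  0.08566264]), 'wrist_torque': array([-0.064791  , -0.03774846,  0.01433683]), 'opening': 0.9953405319196849}
scene {'K': array([[458.95643532,   0.        , 320.66701449],
       [  0.        , 458.95643532, 200.49039985],
       [  0.        ,   0.        ,   1.        ]]), 'R': array([[-0.78006956,  0.62568889,  0.00221097],
       [ 0.46438622,  0.58132848, -0.66813369],
       [-0.41932913, -0.52016401, -0.74403796]]), 't': array([ 0.41995595, -0.18465314,  1.89003903])}
top {'K': array([[485.76450871,   0.        , 323.39273254],
       [  0.        , 485.76450871, 196.23864174],
       [  0.        ,   0.        ,   1.        ]]), 'R': array([[ 0.01102376, -0.99980176,  0.01658075],
       [-0.98579012, -0.01364587, -0.16742651],
       [ 0.16761958, -0.01449947, -0.98574512]]), 't': array([-0.02339235,  0.52983165,  1.55169072])}
```

View pics/scene0.png

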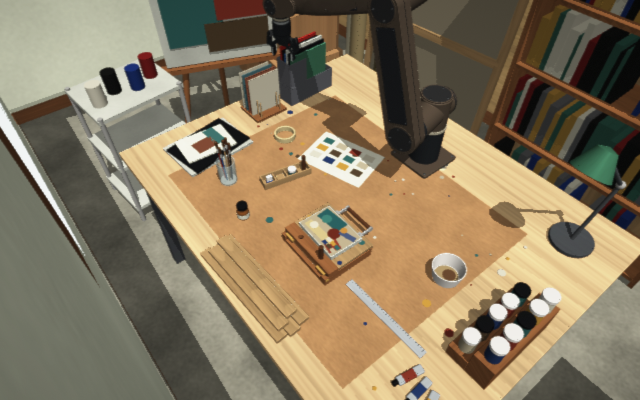

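View pics/top0.png

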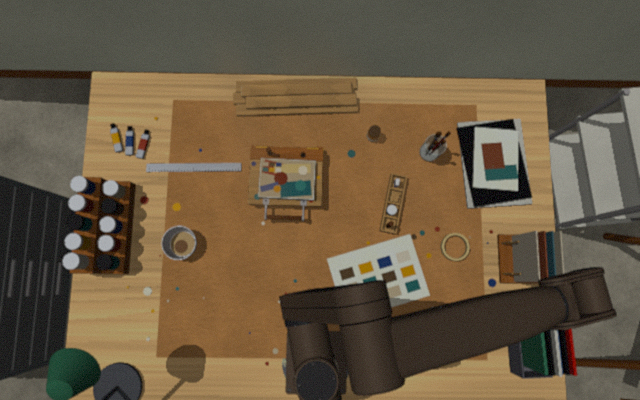

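The easel is at about (287,180) in the top view with its handle towards the robot. The caddy is at (393,205). I'll zoom in on both.

```bash
python3 - <<'E'
import cv2, numpy as np
a=cv2.imread("pics/top0.png"); b=cv2.imread("pics/scene0.png")
def crop(i,x0,y0,w,h,s,n): cv2.imwrite(n,cv2.resize(i[y0:y0+h,x0:x0+w],None,fx=s,fy=s,interpolation=cv2.INTER_CUBIC))
crop(a,235,135,100,100,6,"pics/te.png")
crop(a,370,165,50,75,8,"pics/tc.png")
crop(b,275,195,105,90,7,"pics/se.png")
crop(b,255,150,60,45,10,"pics/sc.png")
E
```

```text
(no output)
```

View pics/te.png

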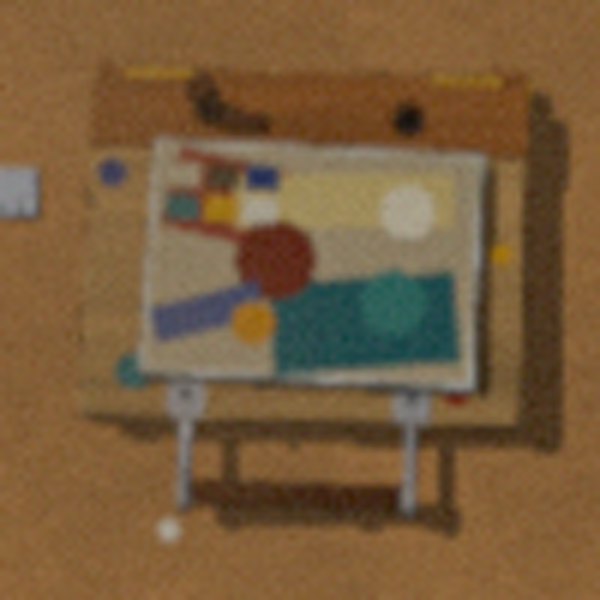

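View pics/tc.png

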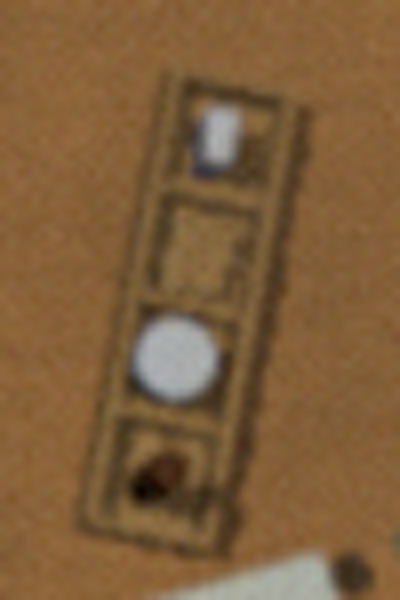

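View pics/se.png

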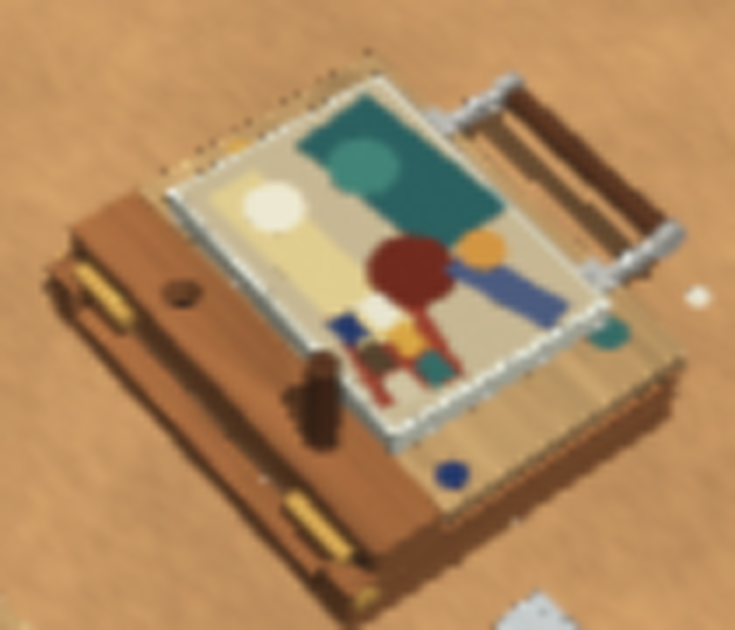

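View pics/sc.png

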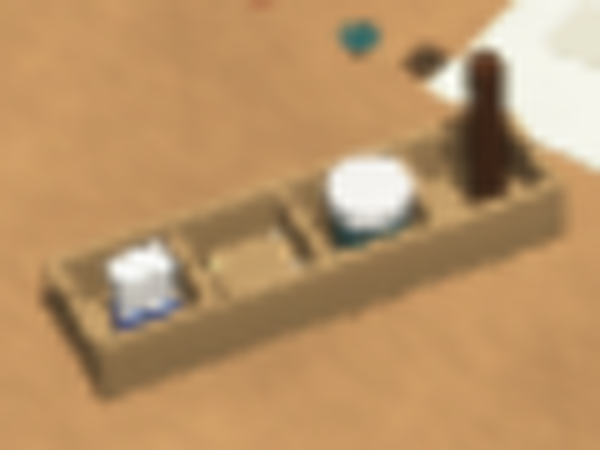

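The peg is in the caddy compartment nearest the robot, next to the pot. The hole is at about (303,155) in the top view and (301,237) in the scene view. Next I'll measure them.

```bash
cat > h.py <<'E'
import numpy as np, cv2
from plant import ctrl, viewer
C={n:viewer.calibration(n) for n in("scene","top")}
def ray(n,uv):
    c=C[n]; o=-c["R"].T@c["t"]; d=c["R"].T@np.linalg.solve(c["K"],[uv[0],uv[1],1]); return o,d/np.linalg.norm(d)
def onz(n,uv,z):
    o,d=ray(n,uv); return o+d*(z-o[2])/d[2]
def proj(n,X):
    c=C[n]; p=c["K"]@(c["R"]@np.asarray(X)+c["t"]); return p[:2]/p[2]
def tri(a,b):
    (o1,d1),(o2,d2)=ray("top",a),ray("scene",b)
    s=np.linalg.lstsq(np.c_[d1,-d2],o2-o1,rcond=None)[0]
    p,q=o1+d1*s[0],o2+d2*s[1]; return (p+q)/2,np.linalg.norm(p-q)
def dark(n,img,x0,y0,x1,y1,th,ero=0):
    g=img[y0:y1,x0:x1].max(2); m=(g<th).astype(np.uint8)
    k,l,s,c=cv2.connectedComponentsWithStats(m)
    for i in range(1,k):
        if s[i,4]>3: print(n,th,"area",s[i,4],"bbox",s[i,:4]+[x0,y0,0,0],"cen",c[i]+[x0,y0])
E
python3 - <<'E'
from h import *
a=cv2.imread("pics/top0.png"); b=cv2.imread("pics/scene0.png")
for th in(50,70): dark("hole top",a,296,148,312,160,th)
for th in(70,90): dark("hole scene",b,295,230,307,243,th)
for th in(70,90): dark("fixed top",a,262,143,285,158,th)
for th in(70,90): dark("fixed scene",b,312,240,328,262,th)
for th in(60,80): dark("peg top",a,382,216,404,232,th)
for th in(70,90): dark("peg scene",b,296,150,312,172,th)
print(a[216:232,384:398].max(2))
print(b[153:172,298:310].max(2))
print(a[148:161,297:311].max(2))
print(-C['top']['R'].T@C['top']['t'])
E
```

```text
hole top 50 area 10 bbox [301 153   4   4] cen [302.7 154.7]
hole top 70 area 15 bbox [301 153   4   4] cen [302.6 154.6]
hole scene 90 area 6 bbox [295 240   3   3] cen [295.66666667 241.33333333]
fixed top 70 area 20 bbox [268 150   5   6] cen [269.85 152.6 ]
fixed top 90 area 65 bbox [266 148  14  10] cen [271.64615385 152.89230769]
fixed scene 70 area 43 bbox [318 249   5  10] cen [320.13953488 253.04651163]
fixed scene 90 area 61 bbox [316 248   8  11] cen [319.90163934 252.7704918 ]
fixed scene 90 area 9 bbox [312 258   4   4] cen [313.11111111 259.88888889]
peg top 60 area 15 bbox [386 224   5   4] cen [387.86666667 225.53333333]
peg top 80 area 53 bbox [386 222  14   9] cen [391.66037736 225.86792453]
peg scene 70 area 31 bbox [301 158   5  11] cen [303.12903226 164.03225806]
peg scene 90 area 53 bbox [301 157   7  13] cen [303.28301887 163.56603774]
[[124 122 119 125 133 124 134 120 111 103 105 100  84  83]
 [102  83  84  96 107 111 122 126 124 128 131 128 111 102]
 [ 99  72  81  97 101  98  85  91  98 115 122 125 122 119]
 [ 96  74 102 128 134 123 100  93 100  98 102  96  9
[... 1788 characters left out ...]
26 125 123 127]
 [117 123 123 121 121 122 119 123 120 120 120 118 119 118]
 [115 120 120 120 111 109 102 111 121 123 116 118 117 120]
 [115 114 115 113  88  78  78  93 111 118 118 122 119 121]
 [115 119 110  98  70  51  47  59  89 117 124 123 120 122]
 [117 119 103  91  50  32  26  43  80 114 119 118 120 118]
 [109 110 105  80  41  29  26  41  79 111 114 114 114 114]
 [111 109 114  92  58  44  46  55  85 107 114 119 118 117]
 [109 111 112 102  88  78  71  92 105 116 117 120 122 116]
 [113 114 110 111 110 106 107 110 113 113 114 108 114 114]
 [121 120 121 121 118 119 118 121 119 122 110 107 116 119]
 [142 140 141 136 139 134 134 128 125 127 124 115 120 125]]
[0.26246692 0.00634099 1.61866729]
```

```bash
python3 - <<'E'
from h import *
a=cv2.imread("pics/top0.png"); b=cv2.imread("pics/scene0.png")
P=onz("top",(390.3,223.6),.085); print("peg",P,proj("scene",P),proj("scene",[*P[:2],.005]),"top foot",proj("top",[*P[:2],.005]))
print(b[228:246,293:310].max(2))
H=onz("top",(302.6,154.55),.054); print("hole",H,proj("scene",H), onz("scene",(300.6,236.7),.054))
# handle: dark brown mask
hs=cv2.cvtColor(a,cv2.COLOR_BGR2HSV); print(a[212:224,264:306].max(2))
print(a[215:221,268:280])
E
```

```text
peg [ 0.43795727 -0.22995414  0.085     ] [303.6463568  155.77525621] [304.15777103 170.69780111] top foot [386.65318474 226.27857429]
[[165 165 167 168 165 162 159 152 155 122 116 154 197 202 200 201 210]
 [170 165 164 167 169 164 162 158 148 127 114 120 170 200 201 199 201]
 [171 168 163 164 166 166 163 160 158 155 145 121 125 177 203 202 199]
 [172 171 167 162 163 165 166 161 160 158 157 146 121 127 181 206 203]
 [171 172 170 166 162 162 164 166 161 158 158 157 147 120 129 205 213]
 [170 172 170 170 166 162 163 165 163 160 157 156 156 146 120 134 205]
 [168 171 171 171 170 165 161 158 155 157 155 155 155 155 146 123 137]
 [157 167 170 170 168 151 126 120 114 112 139 153 154 155 157 159 125]
 [120 158 170 170 161 127 113 110 104  94 104 148 155 154 154 155 135]
 [ 97 135 163 170 166 130 110 104  97  92 117 151 158 154 152 153 151]
 [115  97 135 162 167 150 117  79  73 104 143 155 158 157 153 151 151]
 [162 103  93 135 163 168 164 161 159 161 160 157 156 158 156 152 150]
 [152 108  85  95 148 169 171 168 167 167 166 161 157 155 157 155 150]
 [126  95  80  81 108 153 170 171 166 167 
[... 2981 characters left out ...]
 78]
  [ 30  53  80]
  [ 28  51  74]
  [ 27  48  73]
  [ 31  54  82]
  [ 30  49  74]
  [ 24  47  73]
  [ 27  49  73]]

 [[ 31  53  80]
  [ 29  49  80]
  [ 29  49  72]
  [ 28  45  73]
  [ 21  47  70]
  [ 18  42  66]
  [ 27  44  73]
  [ 25  44  67]
  [ 29  47  75]
  [ 27  44  70]
  [ 20  48  68]
  [ 19  40  70]]

 [[ 38  70 100]
  [ 44  77 110]
  [ 40  64  93]
  [ 37  59  77]
  [ 16  44  63]
  [ 38  54  73]
  [ 22  41  70]
  [ 28  50  69]
  [ 29  48  71]
  [ 24  45  68]
  [ 30  50  72]
  [ 27  53  74]]

 [[ 47  91 130]
  [ 58  94 133]
  [ 46  83 121]
  [ 37  64  91]
  [ 34  58  80]
  [ 38  57  79]
  [ 40  60  84]
  [ 34  60  79]
  [ 30  57  79]
  [ 31  56  80]
  [ 33  55  78]
  [ 32  55  80]]]
```

```bash
python3 - <<'E'
from h import *
a=cv2.imread("pics/top0.png"); b=cv2.imread("pics/scene0.png")
P,e=tri((390.3,223.6),(303.1,155.9)); print("peg",P,e,onz("scene",(303.1,155.9),.085))
cv2.imwrite("pics/sh.png",cv2.resize(b[200:240,332:380],None,fx=14,fy=14,interpolation=cv2.INTER_NEAREST))
cv2.imwrite("pics/tf.png",cv2.resize(np.hstack([a[140:162,248:288]]),None,fx=18,fy=18,interpolation=cv2.INTER_NEAREST))
E
```

```text
peg [ 0.43876775 -0.23083767  0.08389036] 0.001939944280161773 [ 0.44002449 -0.23070143  0.085     ]
```

View pics/sh.png

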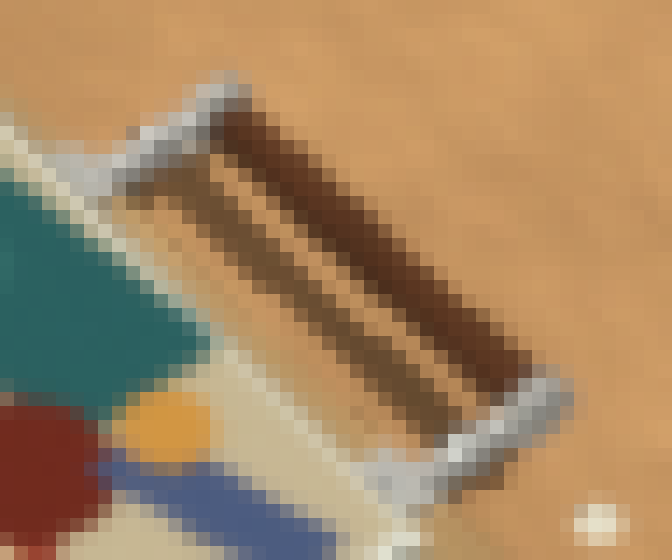

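View pics/tf.png

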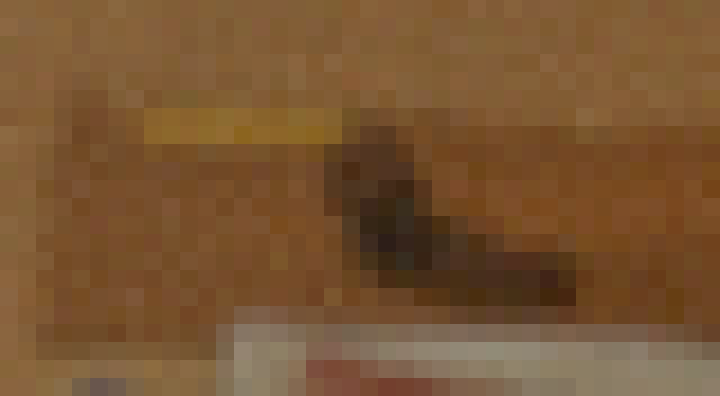

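```bash
python3 - <<'E'
from h import *
a=cv2.imread("pics/top0.png"); b=cv2.imread("pics/scene0.png")
h1=onz("scene",(348.5,208.07),.047);h2=onz("scene",(367.6,226.5),.047)
v=h2-h1; print("handle",h1,h2,np.linalg.norm(v[:2]),"yaw(from +y)",np.degrees(np.arctan2(-v[0],v[1])),"in top",proj("top",h1),proj("top",h2))
F=onz("top",(268.2,148.7),.114); print("fixed",F,proj("scene",F),proj("scene",[*F[:2],.054]))
H=np.array([.6682,.0542,.054]); v=F-H; print(np.linalg.norm(v[:2]),"yaw",np.degrees(np.arctan2(-v[0],v[1])))
for yaw in np.radians([2,0,-1,-2,-3]):
    xh=np.array([np.cos(yaw),np.sin(yaw),0]);yh=np.array([-np.sin(yaw),np.cos(yaw),0])
    ctr=H+55*1e-3*yh # mid pegs maybe hinge mid
    hd=H+.055*yh+xh*(.025-.235); hd[2]=.047
    print(np.degrees(yaw),"fixed pred",(H+.11*yh)[:2],"handle pred if centred",hd, "hinge mid",(ctr+.025*xh)[:2])
# caddy corners
for uv in[(370+165/8,165+70/8),(370+300/8,165+103/8),(370+80/8,165+520/8),(370+222/8,165+553/8)]: print(onz("top",(uv[0]-.5,uv[1]-.5),.03))
print(ctrl.get_state()["tcp_rot"])
from scipy.spatial.transform import Rotation as R
print(R.from_quat(ctrl.get_state()["tcp_rot"]).as_matrix().round(3))
E
```

```text
handle [0.45509707 0.05458242 0.047     ] [0.45895175 0.15904708 0.047     ] 0.10453575732298921 yaw(from +y) -2.1132196375051198 in top [301.21701023 218.54336211] [269.10669221 216.94907415]
fixed [0.66966295 0.16193467 0.114     ] [320.39455737 246.47572042] [320.36174452 257.48431048]
0.1077445981727944 yaw -0.7779805950778713
2.0 fixed pred [0.66436106 0.16413299] handle pred if centred [0.45640845 0.1018376  0.047     ] hinge mid [0.6912653  0.11003898]
0.0 fixed pred [0.6682 0.1642] handle pred if centred [0.4582 0.1092 0.047 ] hinge mid [0.6932 0.1092]
-1.0 fixed pred [0.67011976 0.16418325] handle pred if centred [0.45919187 0.11285663 0.047     ] hinge mid [0.69415607 0.10875531]
-2.0 fixed pred [0.67203894 0.16413299] handle pred if centred [0.4602474  0.11649539 0.047     ] hinge mid [0.69510424 0.10829401]
-3.0000000000000004 fixed pred [0.67395696 0.16404925] handle pred if centred [0.46136628 0.12011518 0.047     ] hinge mid [0.69604422 0.10781623]
[ 0.61387336 -0.23989087  0.03      ]
[ 0.6005716  -0.29637826  0.03      ]
[ 0.42430932 -0.20262109  0.03      ]
[ 0.41146837 -0.26090034  0.03      ]
[-0.57987559  0.40444426 -0.40339838  0.5808949 ]
[[ 0.347 -0.     0.938]
 [-0.938  0.002  0.347]
 [-0.002 -1.     0.   ]]
```

```bash
cat >> h.py <<'E'
from scipy.spatial.transform import Rotation as Ro
def toolR(xang):  # tool down, tool x at heading deg
    a=np.radians(xang); x=np.array([np.cos(a),np.sin(a),0]); y=np.array([0,0,-1.]); return np.c_[x,y,np.cross(x,y)]
def delta(pos,Rt):
    s=ctrl.get_state(); Rm=Ro.from_quat(s["tcp_rot"]).as_matrix()
    print("t",round(s["time"],2),"tcp",s["eef_pos"].round(4),"F",s["contact_force"].round(1),"open",round(s["opening"],3))
    print("turn",np.degrees(Ro.from_matrix(Rm.T@Rt).as_rotvec()).round(2),"shift",(1000*Rm.T@(np.array(pos)-s["eef_pos"])).round(1))
E
python3 - <<'E'
from h import *
delta([.439,-.2306,.12],toolR(-91.3))
E
```

```text
t 0.1 tcp [ 0.2344 -0.6323  0.1909] F [ 0.1  0.  -0. ] open 1.0
turn [ 0.   21.63 -0.12] shift [-305.5   71.6  331.4]
```

>>> {"method": "step_arm", "body": {
  "rows": [
    [[0,5,0],[-30,0,33],0],
    [[0,10,0],[-60,5,66],0],
    [[0,15,0],[-90,10,99],0],
    [[0,20,0],[-120,20,132],0],
    [[0,21.6,0],[-150,30,165],0],
    [[0,21.6,0],[-180,40,198],0],
    [[0,21.6,0],[-210,50,231],0],
    [[0,21.6,0],[-240,60,264],0],
    [[0,21.6,0],[-275,66,298],0],
    [[0,21.6,0],[-305,66,331],0]
  ]
}}

```text
time: 0.93
eef_pos: [0.421, -0.2646, 0.1274]
tcp_rot: [-0.494, 0.507, -0.505, 0.494]
contact_force: [0.4, -0.6, -0.9]
opening: 0.998
```

>>> {"method": "step_arm", "body": {
  "rows": [
    [[0,0,0],[0,0,0],0],
    [[0,0,0],[0,0,0],0]
  ]
}}

```text
time: 1.1
eef_pos: [0.4217, -0.265, 0.1283]
tcp_rot: [-0.496, 0.505, -0.504, 0.495]
contact_force: [0.2, -0.1, -1.3]
opening: 0.999
```

```bash
python3 - <<'E'
from h import *
delta([.439,-.2306,.046],toolR(-91.3))
p,d=viewer.read_camera("scene"); cv2.imwrite("pics/s1.png",cv2.resize(p[100:200,240:360,::-1],None,fx=6,fy=6,interpolation=cv2.INTER_CUBIC))
E
```

```text
t 1.1 tcp [ 0.4217 -0.265   0.1283] F [ 0.2 -0.1 -1.3] open 0.999
turn [ 0.07  0.29 -0.04] shift [-34.6  82.3  16.7]
```

View pics/s1.png

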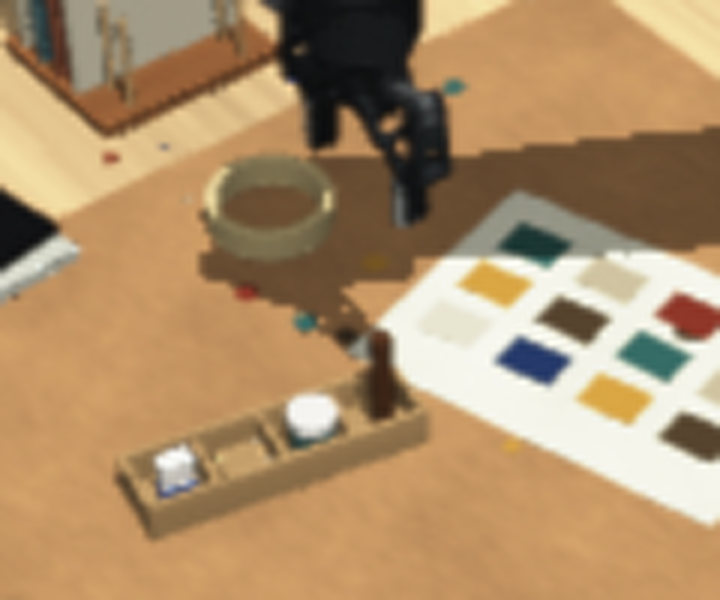

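The last row was cut short, so the arm is about 38 mm from the peg. I'll align first, then go down.

>>> {"method": "step_arm", "body": {
  "rows": [
    [[0,0,0],[-20,0,10],0],
    [[0,0,0],[-34.6,0,16.7],0],
    [[0,0,0],[-34.6,0,16.7],0],
    [[0,0,0],[-34.6,0,16.7],0]
  ]
}}

```text
time: 1.48
eef_pos: [0.4387, -0.2342, 0.1291]
tcp_rot: [0.494, -0.505, 0.506, -0.494]
contact_force: [0.0, 0.3, 0.7]
opening: 0.996
```

```bash
python3 - <<'E'
from h import *
delta([.439,-.2306,.046],toolR(-91.3))
for n,(x,y,w,h) in dict(scene=(270,120,60,60),top=(360,190,60,50)).items():
    p,d=viewer.read_camera(n); cv2.imwrite(f"pics/{n}2.png",cv2.resize(p[y:y+h,x:x+w,::-1],None,fx=8,fy=8,interpolation=cv2.INTER_CUBIC))
E
```

```text
t 1.48 tcp [ 0.4387 -0.2342  0.1291] F [0.  0.3 0.7] open 0.996
turn [ 0.   -0.    0.04] shift [-3.7 83.1  0.3]
```

View pics/scene2.png

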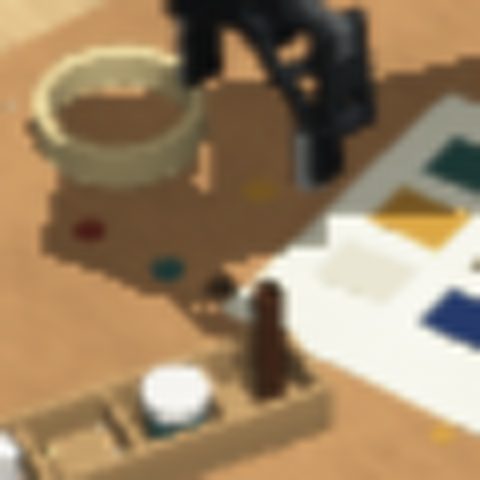

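View pics/top2.png

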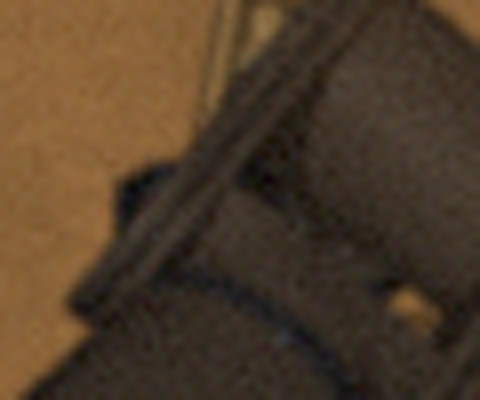

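>>> {"method": "step_arm", "body": {
  "rows": [
    [[0,0,0],[-3.7,20,0.3],0],
    [[0,0,0],[-3.7,40,0.3],0],
    [[0,0,0],[-3.7,60,0.3],0],
    [[0,0,0],[-3.7,70,0.3],0],
    [[0,0,0],[-3.7,80,0.3],0],
    [[0,0,0],[-3.7,82,0.3],0],
    [[0,0,0],[-3.7,82,0.3],0]
  ]
}}

```text
time: 2.17
eef_pos: [0.439, -0.2297, 0.0467]
tcp_rot: [-0.494, 0.506, -0.505, 0.494]
contact_force: [-0.7, 0.2, -0.1]
opening: 0.999
```

```bash
python3 - <<'E'
from h import *
print(onz("scene",(302.5,136.3),.142))
delta([.439,-.2306,.046],toolR(-91.3))
for n,(x,y,w,h) in dict(scene=(270,120,60,60)).items():
    p,d=viewer.read_camera(n); cv2.imwrite(f"pics/{n}3.png",cv2.resize(p[y:y+h,x:x+w,::-1],None,fx=8,fy=8,interpolation=cv2.INTER_CUBIC))
E
```

```text
[ 0.4115561  -0.26942402  0.142     ]
t 2.17 tcp [ 0.439  -0.2297  0.0467] F [-0.7  0.2 -0.1] open 0.999
turn [ 0.04 -0.01 -0.03] shift [0.9 0.7 0. ]
```

View pics/scene3.png

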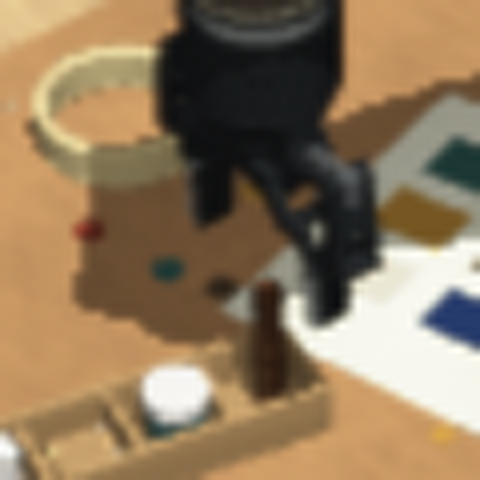

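```bash
python3 - <<'E'
from h import *
p,d=viewer.read_camera("scene"); c=C["scene"]
print(proj("scene",[.439,-.2306,.046]),proj("scene",[.439,-.2306,.060]),-c["R"].T@c["t"])
def X(u,v): return c["R"].T@(np.linalg.solve(c["K"],[u,v,1])*d[v,u]-c["t"])
for u,v in[(310,158),(310,156),(311,154),(312,150),(296,146),(296,144),(303,157),(303,162),(303,166)]: print(u,v,d[v,u],X(u,v).round(4),p[v,u])
p,d=viewer.read_camera("top"); cv2.imwrite("pics/t3.png",cv2.resize(p[190:250,350:430,::-1],None,fx=8,fy=8))
E
```

```text
[303.58709037 163.19960459] [303.49518513 160.57143268] [1.20589365 0.82771264 1.28195928]
310 158 1.7019736 [ 0.4499 -0.1739  0.1208] [31 33 33]
310 156 1.6939819 [ 0.45   -0.1735  0.1312] [28 29 30]
311 154 1.6787927 [ 0.4505 -0.1665  0.1464] [20 20 21]
312 150 1.658544 [ 0.4501 -0.1607  0.1698] [24 26 27]
296 146 1.7694889 [ 0.4405 -0.2743  0.1055] [20 18 16]
296 144 1.7603302 [ 0.4409 -0.2731  0.1168] [14 14 15]
303 157 1.7549402 [ 0.4455 -0.2241  0.0872] [48 30 19]
303 162 1.7752032 [ 0.4457 -0.225   0.0605] [47 29 18]
303 166 1.7953428 [ 0.4443 -0.2278  0.0361] [57 35 22]
```

View pics/t3.png

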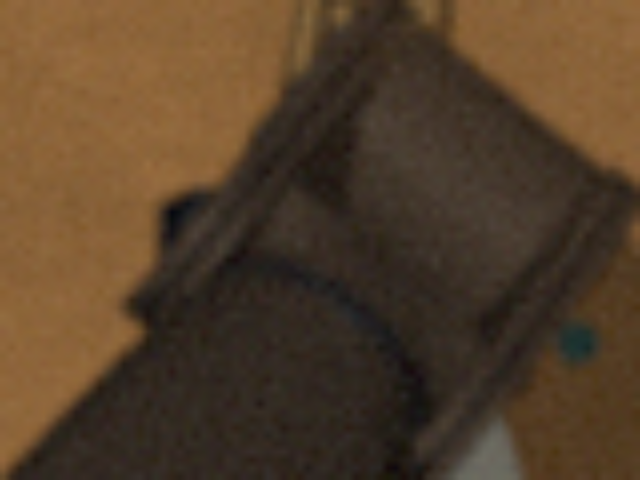

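```bash
python3 - <<'E'
from h import *
p,d=viewer.read_camera("scene"); c=C["scene"]
cv2.imwrite("pics/s4.png",cv2.resize(p[125:175,280:330,::-1],None,fx=12,fy=12,interpolation=cv2.INTER_NEAREST))
v,u=np.mgrid[120:180,280:330]; dd=d[120:180,280:330]
q=np.linalg.inv(c["K"])@np.stack([u.ravel(),v.ravel(),np.ones(u.size)])*dd.ravel()
W=(c["R"].T@(q-c["t"][:,None])).T.reshape(*u.shape,3)
for col in (294,296,298,308,310,312,314):
    print(col,[(int(r),*(1000*W[r-120,col-280]).astype(int),int(p[r,col].max())) for r in range(140,166,2)])
E
```

```text
294 [(140, np.int64(448), np.int64(-274), np.int64(139), 47), (142, np.int64(449), np.int64(-273), np.int64(130), 28), (144, np.int64(448), np.int64(-276), np.int64(118), 40), (146, np.int64(450), np.int64(-272), np.int64(112), 43), (148, np.int64(390), np.int64(-362), np.int64(6), 89), (150, np.int64(390), np.int64(-362), np.int64(-4), 109), (152, np.int64(400), np.int64(-348), np.int64(0), 110), (154, np.int64(407), np.int64(-339), np.int64(0), 111), (156, np.int64(414), np.int64(-330), np.int64(-1), 106), (158, np.int64(419), np.int64(-322), np.int64(-4), 107), (160, np.int64(431), np.int64(-306), np.int64(3), 107), (162, np.int64(433), np.int64(-304), np.int64(-4), 114), (164, np.int64(459), np.int64(-266), np.int64(27), 184)]
296 [(140, np.int64(438), np.int64(-275), np.int64(133), 16), (142, np.int64(438), np.int64(-275), np.int64(123), 14), (144, np.int64(438), np.int64(-276), np.int64(113), 14), (146, np.int64(438), np.int64(-277), np.int64(101), 21), (148, np.int64(380), np.int64(-360), np.int64(2), 102), (150, np.int64(387), np.int64(-352), np.int64(0), 108), (152, np.int64
[... 3401 characters left out ...]
.int64(207), 52), (142, np.int64(438), np.int64(-163), np.int64(199), 64), (144, np.int64(440), np.int64(-161), np.int64(192), 62), (146, np.int64(441), np.int64(-159), np.int64(185), 36), (148, np.int64(440), np.int64(-161), np.int64(173), 32), (150, np.int64(433), np.int64(-170), np.int64(153), 26), (152, np.int64(443), np.int64(-158), np.int64(158), 44), (154, np.int64(441), np.int64(-159), np.int64(146), 140), (156, np.int64(345), np.int64(-284), np.int64(-8), 211), (158, np.int64(361), np.int64(-263), np.int64(4), 243), (160, np.int64(371), np.int64(-251), np.int64(8), 247), (162, np.int64(372), np.int64(-250), np.int64(-1), 247), (164, np.int64(379), np.int64(-241), np.int64(-1), 246)]
```

View pics/s4.png

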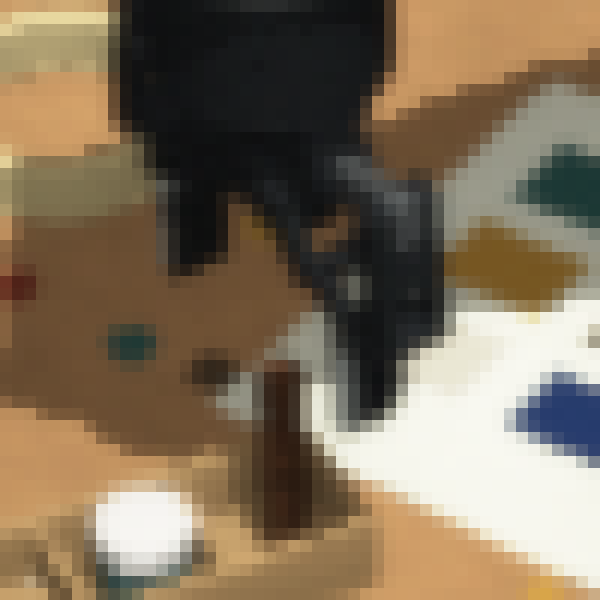

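The depth image puts the fingertips at z≈0.10, about 43 mm higher than the reported TCP implies. The x and y values agree. Going 24 mm lower is safe under either reading, so I'll do that and look again.

>>> {"method": "step_arm", "body": {
  "rows": [
    [[0,0,0],[0,10,0],0],
    [[0,0,0],[0,20,0],0],
    [[0,0,0],[0,24,0],0],
    [[0,0,0],[0,24,0],0],
    [[0,0,0],[0,24,0],0]
  ]
}}

```text
time: 2.78
eef_pos: [0.4388, -0.2289, 0.0221]
tcp_rot: [-0.494, 0.506, -0.505, 0.494]
contact_force: [-0.2, -0.8, 0.1]
opening: 1.004
```

```bash
cat >> h.py <<'E'
def cloud(n,d,x0,y0,x1,y1):
    c=C[n]; v,u=np.mgrid[y0:y1,x0:x1]; dd=d[y0:y1,x0:x1]
    q=np.linalg.inv(c["K"])@np.stack([u.ravel(),v.ravel(),np.ones(u.size)])*dd.ravel()
    return (c["R"].T@(q-c["t"][:,None])).T.reshape(*u.shape,3)
E
python3 - <<'E'
from h import *
delta([.439,-.2306,.046],toolR(-91.3))
p,d=viewer.read_camera("scene")
cv2.imwrite("pics/s5.png",cv2.resize(p[125:175,280:330,::-1],None,fx=12,fy=12,interpolation=cv2.INTER_NEAREST))
W=cloud("scene",d,280,125,330,175)
for r in range(142,170,2): print(r,[(c,*(1000*W[r-125,c-280]).astype(int).tolist()) for c in(296,297,309,311)])
E
```

```text
t 2.78 tcp [ 0.4388 -0.2289  0.0221] F [-0.2 -0.8  0.1] open 1.004
turn [ 0.08  0.03 -0.06] shift [  1.7 -23.9   0.2]
142 [(296, 459, -245, 155), (297, 459, -239, 159), (309, 438, -192, 179), (311, 309, -350, 3)]
144 [(296, 439, -275, 114), (297, 435, -274, 112), (309, 440, -190, 172), (311, 439, -179, 179)]
146 [(296, 441, -272, 107), (297, 438, -270, 106), (309, 444, -185, 168), (311, 441, -177, 172)]
148 [(296, 442, -271, 98), (297, 438, -270, 96), (309, 338, -326, 2), (311, 449, -166, 175)]
150 [(296, 446, -267, 93), (297, 437, -273, 83), (309, 454, -173, 163), (311, 454, -160, 172)]
152 [(296, 444, -270, 79), (297, 438, -273, 73), (309, 447, -182, 142), (311, 453, -162, 160)]
154 [(296, 403, -330, 2), (297, 402, -324, 6), (309, 358, -301, -1), (311, 455, -159, 153)]
156 [(296, 411, -319, 4), (297, 407, -318, 2), (309, 447, -183, 122), (311, 453, -163, 140)]
158 [(296, 414, -315, -2), (297, 411, -313, -1), (309, 452, -177, 119), (311, 452, -163, 129)]
160 [(296, 420, -308, -4), (297, 423, -296, 6), (309, 451, -178, 107), (311, 454, -161, 122)]
162 [(296, 430, -294, 0), (297, 424, -296, -4), (309, 449, -181, 94), (311, 443, -176, 95)]
164 [(296, 454, -260, 28), (297, 447, -263, 22), (309, 451, -178, 88), (311, 450, -167, 95)]
166 [(296, 454, -261, 17), (297, 453, -255, 20), (309, 422, -218, 29), (311, 392, -244, -7)]
168 [(296, 466, -244, 25), (297, 450, -260, 3), (309, 430, -207, 31), (311, 404, -228, 0)]
```

View pics/s5.png

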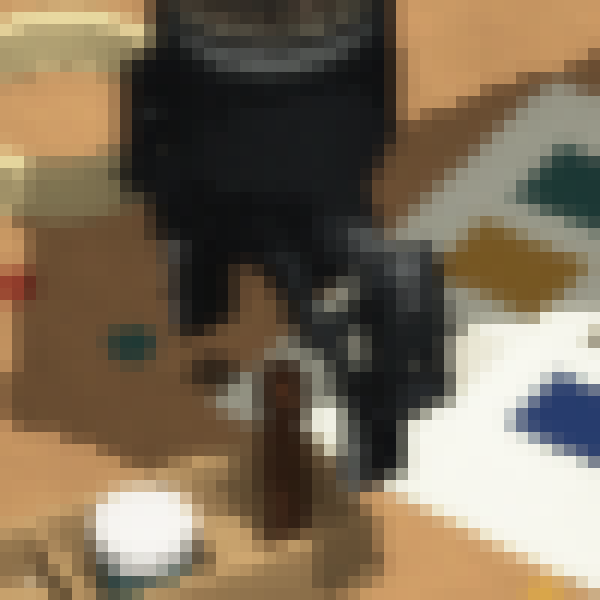

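>>> {"method": "step_arm", "body": {
  "rows": [
    [[0,0,0],[1,8,0],0],
    [[0,0,0],[1,16,0],0],
    [[0,0,0],[1,18,0],0],
    [[0,0,0],[1,18,0],0]
  ]
}}

```text
time: 3.17
eef_pos: [0.4384, -0.2297, 0.0037]
tcp_rot: [-0.495, 0.506, -0.505, 0.494]
contact_force: [-0.6, -0.2, -0.0]
opening: 1.002
```

```bash
python3 - <<'E'
from h import *
delta([.439,-.2306,.004],toolR(-91.3))
p,d=viewer.read_camera("scene")
cv2.imwrite("pics/s6.png",cv2.resize(p[125:175,280:330,::-1],None,fx=12,fy=12,interpolation=cv2.INTER_NEAREST))
W=cloud("scene",d,280,125,330,175)
for r in range(146,172,2): print(r,[(c,*(1000*W[r-125,c-280]).astype(int).tolist()) for c in(296,297,309,311)])
E
```

```text
t 3.17 tcp [ 0.4384 -0.2297  0.0037] F [-0.6 -0.2 -0. ] open 1.002
turn [ 0.12  0.03 -0.09] shift [ 0.9 -0.3  0.6]
146 [(296, 455, -252, 128), (297, 459, -240, 139), (309, 443, -186, 167), (311, 322, -334, 0)]
148 [(296, 441, -274, 95), (297, 438, -271, 96), (309, 442, -188, 156), (311, 435, -185, 154)]
150 [(296, 441, -274, 84), (297, 438, -271, 85), (309, 444, -186, 148), (311, 448, -169, 162)]
152 [(296, 442, -273, 76), (297, 440, -269, 78), (309, 353, -307, 2), (311, 450, -165, 156)]
154 [(296, 444, -271, 68), (297, 441, -268, 69), (309, 439, -193, 121), (311, 452, -163, 149)]
156 [(296, 409, -323, 0), (297, 406, -319, 1), (309, 361, -298, -8), (311, 452, -164, 138)]
158 [(296, 416, -312, 1), (297, 413, -310, 0), (309, 374, -280, 0), (311, 454, -161, 132)]
160 [(296, 422, -305, -1), (297, 419, -303, -1), (309, 449, -181, 105), (311, 448, -169, 113)]
162 [(296, 433, -290, 4), (297, 429, -288, 4), (309, 452, -177, 99), (311, 451, -166, 106)]
164 [(296, 455, -259, 30), (297, 445, -266, 19), (309, 449, -181, 84), (311, 444, -175, 86)]
166 [(296, 456, -258, 20), (297, 446, -265, 9), (309, 451, -179, 76), (311, 446, -172, 78)]
168 [(296, 464, -247, 22), (297, 449, -262, 1), (309, 451, -179, 66), (311, 442, -178, 61)]
170 [(296, 471, -238, 22), (297, 469, -234, 24), (309, 431, -206, 22), (311, 414, -215, 5)]
```

View pics/s6.png

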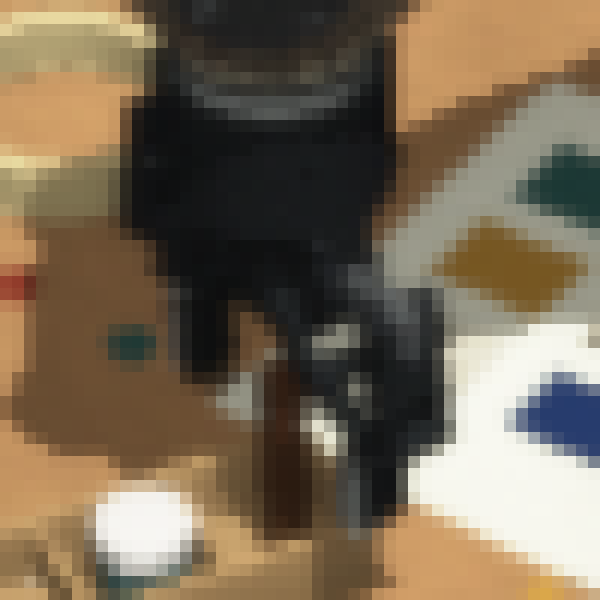

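The fingers straddle the peg, with the open tips at z≈0.063. I'll lower 4 mm and close.

>>> {"method": "step_arm", "body": {
  "newtons": 40,
  "rows": [
    [[0,0,0],[0.5,4,0.5],0],
    [[0,0,0],[0.5,4,0.5],1],
    [[0,0,0],[0.5,4,0.5],1],
    [[0,0,0],[0.5,4,0.5],1],
    [[0,0,0],[0.5,4,0.5],1],
    [[0,0,0],[0.5,4,0.5],1],
    [[0,0,0],[0.5,4,0.5],1],
    [[0,0,0],[0.5,4,0.5],1],
    [[0,0,0],[0.5,4,0.5],1],
    [[0,0,0],[0.5,4,0.5],1]
  ]
}}

```text
time: 4.05
eef_pos: [0.4398, -0.2309, 0.0011]
tcp_rot: [0.494, -0.505, 0.506, -0.494]
contact_force: [-0.7, 0.4, 0.9]
opening: 0.176
```

```bash
python3 - <<'E'
from h import *
delta([.439,-.2306,.004],toolR(-91.3))
p,d=viewer.read_camera("scene")
cv2.imwrite("pics/s7.png",cv2.resize(p[125:175,280:330,::-1],None,fx=12,fy=12,interpolation=cv2.INTER_NEAREST))
E
```

```text
t 4.05 tcp [ 0.4398 -0.2309  0.0011] F [-0.7  0.4  0.9] open 0.176
turn [-0.01  0.03  0.  ] shift [-0.3 -2.9 -0.8]
```

View pics/s7.png

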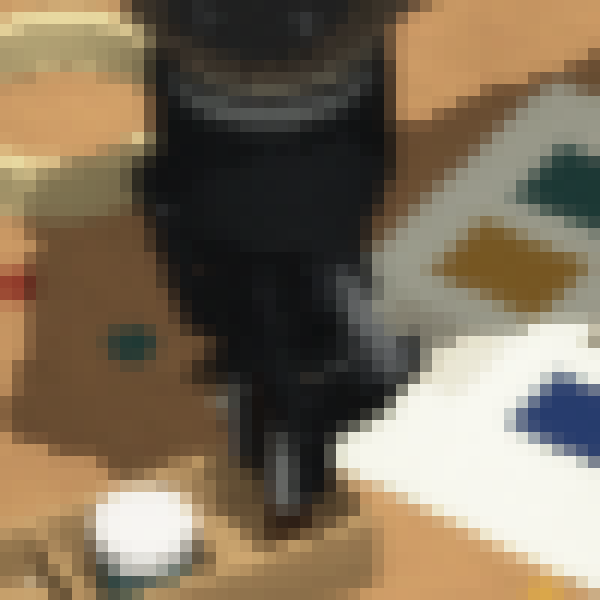

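>>> {"method": "step_arm", "body": {
  "rows": [
    [[0,0,0],[0,-15,0],1],
    [[0,0,0],[0,-35,0],1],
    [[0,0,0],[0,-60,0],1],
    [[0,0,0],[0,-90,0],1],
    [[0,0,0],[0,-110,0],1],
    [[0,0,0],[0,-110,0],1],
    [[0,0,0],[0,-110,0],1]
  ]
}}

```text
time: 4.68
eef_pos: [0.4405, -0.2314, 0.1123]
tcp_rot: [0.494, -0.504, 0.507, -0.495]
contact_force: [0.8, -0.4, -0.5]
opening: 0.17
```

```bash
python3 - <<'E'
from h import *
delta([.439,-.2306,.004],toolR(-91.3))
p,d=viewer.read_camera("scene")
cv2.imwrite("pics/s8.png",cv2.resize(p[115:175,275:335,::-1],None,fx=10,fy=10,interpolation=cv2.INTER_NEAREST))
W=cloud("scene",d,280,115,330,175)
for r in range(136,166): print(r,[(c,*(1000*W[r-115,c-280]).astype(int).tolist(),p[r,c].tolist()) for c in(302,303,304)])
E
```

```text
t 4.68 tcp [ 0.4405 -0.2314  0.1123] F [ 0.8 -0.4 -0.5] open 0.17
turn [-0.15  0.03  0.12] shift [ -1.  108.3  -1.8]
136 [(302, 452, -215, 200, [20, 20, 20]), (303, 452, -209, 204, [22, 23, 25]), (304, 448, -208, 202, [19, 20, 22])]
137 [(302, 453, -214, 196, [27, 28, 29]), (303, 452, -210, 199, [24, 26, 27]), (304, 454, -200, 206, [20, 21, 22])]
138 [(302, 451, -217, 188, [39, 41, 40]), (303, 448, -215, 188, [23, 25, 25]), (304, 456, -199, 203, [24, 25, 26])]
139 [(302, 452, -216, 185, [69, 71, 69]), (303, 1205, 827, 1281, [39, 40, 39]), (304, 448, -209, 188, [20, 20, 21])]
140 [(302, 452, -216, 180, [75, 77, 74]), (303, 450, -213, 181, [41, 44, 42]), (304, 447, -211, 181, [20, 21, 22])]
141 [(302, 452, -217, 175, [95, 98, 95]), (303, 448, -216, 173, [56, 58, 57]), (304, 447, -211, 176, [24, 25, 26])]
142 [(302, 450, -219, 168, [97, 100, 98]), (303, 448, -216, 169, [57, 59, 59]), (304, 447, -212, 171, [24, 25, 26])]
143 [(302, 452, -217, 166, [98, 100, 97]), (303, 447, -218, 162, [58, 60, 59]), (304, 447, -211, 167, [24, 26, 26])]
144 [(302, 451, -219, 159, [96, 98, 94]), (303, 453,
[... 1842 characters left out ...]
 -288, 0, [182, 174, 151]), (303, 404, -281, 5, [225, 211, 179]), (304, 415, -259, 28, [231, 219, 185])]
161 [(302, 429, -254, 34, [189, 156, 108]), (303, 422, -256, 29, [186, 155, 109]), (304, 418, -255, 27, [178, 148, 104])]
162 [(302, 427, -257, 25, [160, 128, 85]), (303, 421, -258, 21, [150, 120, 80]), (304, 419, -255, 22, [138, 110, 73])]
163 [(302, 428, -256, 21, [147, 117, 78]), (303, 421, -259, 15, [145, 115, 77]), (304, 420, -253, 19, [139, 111, 74])]
164 [(302, 428, -256, 16, [144, 115, 76]), (303, 426, -251, 18, [142, 114, 75]), (304, 419, -254, 12, [135, 108, 71])]
165 [(302, 431, -252, 15, [140, 111, 74]), (303, 424, -255, 9, [143, 114, 76]), (304, 420, -254, 7, [143, 114, 76])]
```

View pics/s8.png

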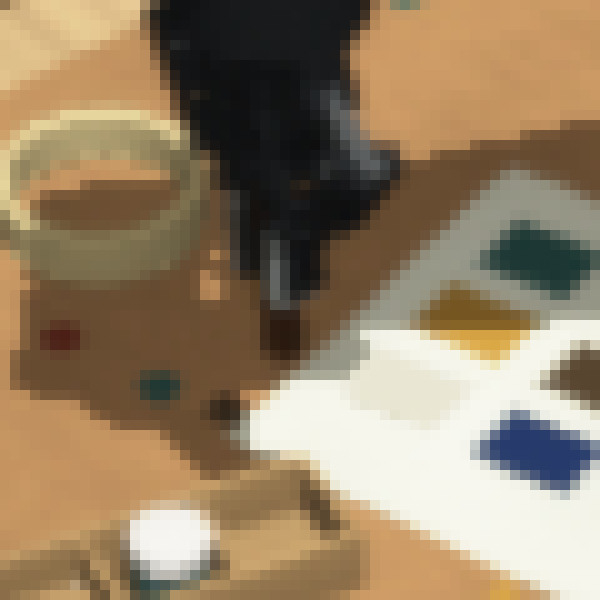

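The peg is held, with about 37 mm showing below the tips. Its foot is at reported z + 4 mm. Next I'll carry it over the hole.

```bash
python3 - <<'E'
from h import *
delta([.6684,.0544,.105],toolR(-91.3))
E
```

```text
t 4.73 tcp [ 0.4395 -0.2306  0.1107] F [-0.1  0.4 -0.4] open 0.175
turn [ 0.01  0.03 -0.01] shift [-290.     5.7  222.5]
```

>>> {"method": "step_arm", "body": {
  "rows": [
    [[0,0,0],[-20,0,15],1],
    [[0,0,0],[-45,0,35],1],
    [[0,0,0],[-75,0,58],1],
    [[0,0,0],[-105,0,81],1],
    [[0,0,0],[-135,0,104],1],
    [[0,0,0],[-165,0,127],1],
    [[0,0,0],[-195,0,150],1],
    [[0,0,0],[-225,0,173],1],
    [[0,0,0],[-250,0,192],1],
    [[0,0,0],[-270,0,207],1]
  ]
}}

```text
time: 5.57
eef_pos: [0.6523, 0.037, 0.1079]
tcp_rot: [-0.496, 0.506, -0.504, 0.494]
contact_force: [-0.3, -1.1, -0.1]
opening: 0.175
```

```bash
python3 - <<'E'
from h import *
delta([.6684,.0544,.105],toolR(-91.3))
E
```

```text
t 5.57 tcp [0.6523 0.037  0.1079] F [-0.3 -1.1 -0.1] open 0.175
turn [ 0.24  0.11 -0.04] shift [-17.7   2.8  15.7]
```

>>> {"method": "step_arm", "body": {
  "rows": [
    [[0,0,0],[-12,0,10],1],
    [[0,0,0],[-18,3,15.5],1],
    [[0,0,0],[-18,3,15.5],1],
    [[0,0,0],[-18,3,15.5],1],
    [[0,0,0],[-18,3,15.5],1]
  ]
}}

```text
time: 5.98
eef_pos: [0.6674, 0.0512, 0.1067]
tcp_rot: [-0.495, 0.506, -0.505, 0.494]
contact_force: [0.1, -0.9, -0.2]
opening: 0.174
```

```bash
python3 - <<'E'
from h import *
delta([.6684,.0544,.105],toolR(-91.3))
for n,(x,y,w,h) in dict(scene=(270,190,70,70),top=(260,120,70,60)).items():
    p,d=viewer.read_camera(n); cv2.imwrite(f"pics/{n}9.png",cv2.resize(p[y:y+h,x:x+w,::-1],None,fx=8,fy=8,interpolation=cv2.INTER_NEAREST))
    if n=="scene":
        W=cloud("scene",d,290,205,315,245)
        for r in range(210,243,2): print(r,[(c,*(1000*W[r-205,c-290]).astype(int).tolist(),int(p[r,c].max())) for c in(298,300,302,304)])
E
```

```text
t 5.98 tcp [0.6674 0.0512 0.1067] F [ 0.1 -0.9 -0.2] open 0.174
turn [ 0.14 -0.02  0.01] shift [-3.2  1.7  0.9]
210 [(298, 686, 73, 221, 28), (300, 676, 69, 210, 29), (302, 663, 62, 194, 30), (304, 660, 68, 197, 47)]
212 [(298, 681, 65, 201, 22), (300, 676, 68, 200, 28), (302, 670, 71, 199, 34), (304, 681, 96, 229, 35)]
214 [(298, 681, 64, 190, 32), (300, 676, 69, 191, 28), (302, 681, 86, 211, 22), (304, 681, 97, 221, 20)]
216 [(298, 679, 62, 177, 79), (300, 677, 70, 183, 40), (302, 680, 85, 199, 21), (304, 681, 96, 210, 25)]
218 [(298, 678, 60, 164, 89), (300, 675, 66, 168, 63), (302, 681, 84, 189, 20), (304, 661, 68, 159, 46)]
220 [(298, 679, 60, 156, 80), (300, 675, 65, 157, 56), (302, 670, 70, 158, 30), (304, 621, 12, 66, 123)]
222 [(298, 676, 54, 137, 58), (300, 675, 64, 146, 70), (302, 634, 18, 71, 116), (304, 630, 23, 72, 212)]
224 [(298, 677, 55, 129, 55), (300, 669, 55, 123, 45), (302, 662, 57, 120, 91), (304, 635, 30, 72, 210)]
226 [(298, 676, 53, 116, 68), (300, 670, 57, 115, 56), (302, 644, 31, 69, 84), (304, 640, 37, 73, 136)]
228 [(298, 655, 22, 58, 89), (300, 647, 23, 53, 93), (302, 646, 33, 61, 102), (304, 644, 41, 69, 156)]
230 [(298, 658, 26, 54, 92), (300, 653, 31, 55, 98), (302, 648, 35, 55, 151), (304, 645, 42, 59, 131)]
232 [(298, 662, 31, 50, 155), (300, 659, 39, 57, 176), (302, 652, 41, 53, 170), (304, 646, 44, 52, 168)]
234 [(298, 667, 38, 52, 177), (300, 662, 42, 51, 169), (302, 658, 49, 55, 168), (304, 655, 56, 60, 166)]
236 [(298, 671, 43, 49, 137), (300, 662, 42, 40, 119), (302, 657, 46, 40, 101), (304, 658, 60, 56, 158)]
238 [(298, 680, 55, 57, 161), (300, 666, 47, 38, 86), (302, 669, 63, 56, 113), (304, 662, 65, 52, 166)]
240 [(298, 684, 60, 54, 181), (300, 678, 64, 54, 179), (302, 671, 66, 50, 179), (304, 669, 74, 56, 172)]
242 [(298, 687, 64, 49, 117), (300, 684, 71, 55, 183), (302, 677, 73, 51, 180), (304, 673, 79, 54, 177)]
```

View pics/scene9.png

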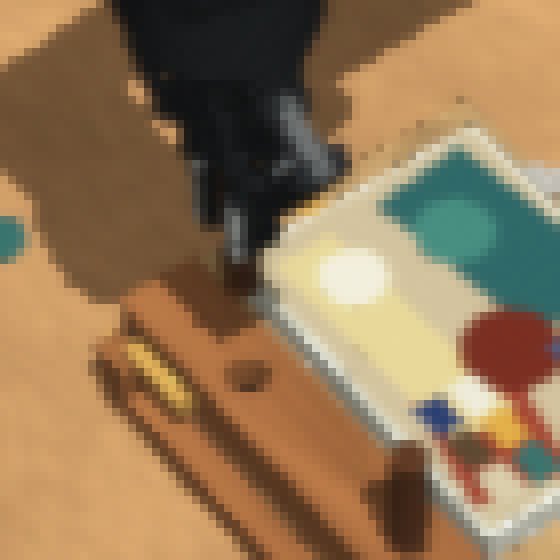

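View pics/top9.png

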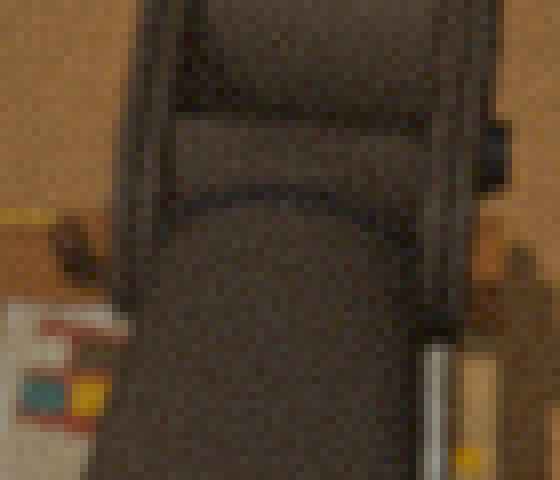

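The peg's foot is about 3 mm short of the hole in y. I'll correct that, go down to just above the face and check again.

>>> {"method": "step_arm", "body": {
  "rows": [
    [[0,0,0],[-3.2,10,1],1],
    [[0,0,0],[-3.2,25,1],1],
    [[0,0,0],[-3.2,40,1],1],
    [[0,0,0],[-3.2,46,1],1],
    [[0,0,0],[-3.2,46,1],1],
    [[0,0,0],[-3.2,46,1],1]
  ]
}}

```text
time: 6.58
eef_pos: [0.6688, 0.0553, 0.0604]
tcp_rot: [-0.495, 0.506, -0.505, 0.494]
contact_force: [0.7, 0.2, 0.1]
opening: 0.174
```

```bash
python3 - <<'E'
from h import *
delta([.6685,.0546,.060],toolR(-91.3))
for n,(x,y,w,h) in dict(scene=(280,210,45,40)).items():
    p,d=viewer.read_camera(n); cv2.imwrite(f"pics/{n}10.png",cv2.resize(p[y:y+h,x:x+w,::-1],None,fx=14,fy=14,interpolation=cv2.INTER_NEAREST))
    print(p[226:242,293:310].max(2))
for z in(.054,.064): print(proj("scene",[.6687,.0546,z]))
E
```

```text
t 6.58 tcp [0.6688 0.0553 0.0604] F [0.7 0.2 0.1] open 0.174
turn [ 0.15  0.02 -0.01] shift [ 0.7  0.4 -0.2]
[[ 93  92  71  33  18  35  78  54  28  22  21  20  21  48 127 208 227]
 [ 92  92  84  44  25  38  88  81  41  29  26  22  39 117 191 220 230]
 [ 91  91  89  67  55  52  92 114  58  25  21  24  76 185 208 214 223]
 [ 93  90  90  89  86  61  84  95  50  23  21  27  84 195 212 212 213]
 [100  93  90  90  88  64  84 113  60  24  26  50  92 165 210 214 212]
 [128 100  92  90  87  69  66  86  54  30  59 123 112 124 189 218 215]
 [174 128 100  92  87  68  56  89  70  49  66  96 102 104 131 217 225]
 [182 174 128  99  90  67  50  51  48  45  65  82  93 101 111 143 217]
 [180 181 172 119  94  68  51  46  44  44  65  82  97 110 142 132 147]
 [168 179 176 130 106  74  56  49  48  47  69 100 146 160 166 170 135]
 [130 169 180 176 164 105  71  66  71  66  86 150 164 165 165 166 145]
 [104 145 174 182 176 129  89  76  76  82 122 162 169 165 164 164 162]
 [124 104 144 174 178 159 114  75  72 111 153 166 170 169 164 162 162]
 [173 111 102 145 174 179 174 172 171 172 171 168 167 169 167 162 161]
 [163 117  91 102 160 181 182 179 179 179 178 172 167 166 169 167 162]
 [136 103  87  88 117 164 182 182 178 179 178 176 170 167 165 168 165]]
[300.59558804 236.68837126]
[300.50482751 234.86449937]
```

View pics/scene10.png

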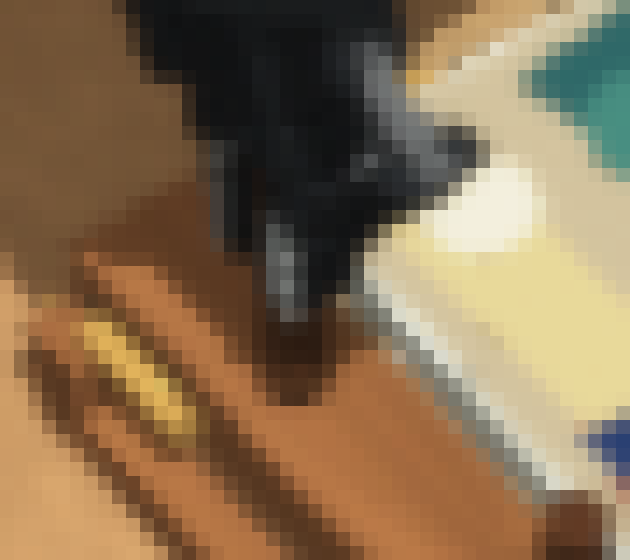

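The peg is lined up with the hole to within half a pixel. I'll lower it in steps and watch the force.

>>> {"method": "step_arm", "body": {
  "rows": [
    [[0,0,0],[0.5,4,0],1],
    [[0,0,0],[0.5,8,0],1],
    [[0,0,0],[0.5,11,0],1],
    [[0,0,0],[0.5,14,0],1],
    [[0,0,0],[0.5,14,0],1]
  ]
}}

```text
time: 7.05
eef_pos: [0.6702, 0.0548, 0.0499]
tcp_rot: [0.494, -0.505, 0.506, -0.495]
contact_force: [-3.2, 0.3, 6.4]
opening: 0.173
```

Contact at the rim: 6 N upward and -3 N in x, so the hole lies towards -x. I'll back off a little, shift and retry.

>>> {"method": "step_arm", "body": {
  "rows": [
    [[0,0,0],[0,-1,0],1],
    [[0,0,0],[0,-1,-1],1],
    [[0,0,0],[0,-0.5,-1.5],1],
    [[0,0,0],[0,0,-1.5],1],
    [[0,0,0],[0,1,-1.5],1],
    [[0,0,0],[0,1,-1.5],1]
  ]
}}

```text
time: 7.55
eef_pos: [0.67, 0.0548, 0.0498]
tcp_rot: [0.493, -0.504, 0.507, -0.495]
contact_force: [-1.3, 0.4, 9.1]
opening: 0.176
```

```bash
python3 - <<'E'
from h import *
delta([.6685,.0546,.030],toolR(-91.3)); print(ctrl.get_state()["wrist_torque"])
p,d=viewer.read_camera("scene"); cv2.imwrite("pics/s11.png",cv2.resize(p[210:250,280:325,::-1],None,fx=14,fy=14,interpolation=cv2.INTER_NEAREST))
E
```

```text
t 7.55 tcp [0.67   0.0548 0.0498] F [-1.3  0.4  9.1] open 0.176
turn [-0.24  0.03  0.  ] shift [ 0.2 19.8 -1.6]
[ 0.06485285  0.15927523 -0.00051565]
```

View pics/s11.png

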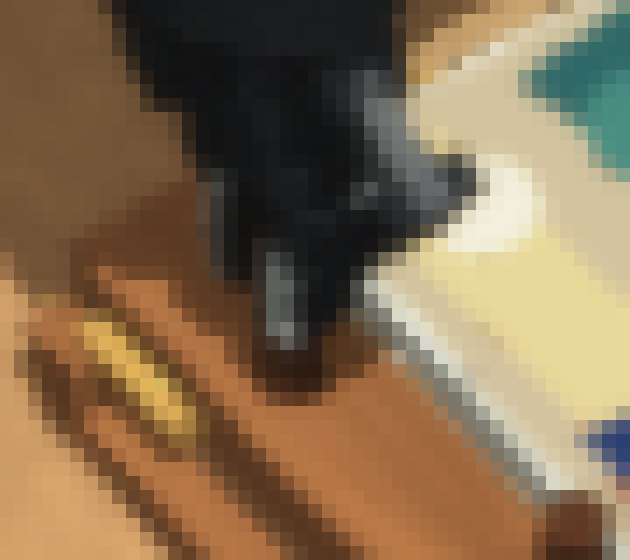

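>>> {"method": "step_arm", "body": {
  "rows": [
    [[0,0,0],[0,-7,0],1],
    [[0,0,0],[0,-7,0],1],
    [[0,0,0],[0,-7,0],1],
    [[0,0,0],[0,-7,0],1]
  ]
}}

```text
time: 7.93
eef_pos: [0.6673, 0.0549, 0.0529]
tcp_rot: [-0.495, 0.506, -0.505, 0.494]
contact_force: [-0.7, -0.3, 0.4]
opening: 0.178
```

```bash
python3 - <<'E'
from h import *
for i in range(4):
    delta([.6685,.0546,.030],toolR(-91.3)); p,d=viewer.read_camera("scene")
    cv2.imwrite(f"pics/s12_{i}.png",p[...,::-1])
pp=np.mean([cv2.imread(f"pics/s12_{i}.png") for i in range(4)],0)
print(pp[228:241,294:308].max(2).astype(int))
E
```

```text
t 7.93 tcp [0.6673 0.0549 0.0529] F [-0.7 -0.3  0.4] open 0.178
turn [ 0.11  0.03 -0.  ] shift [ 0.3 22.9  1.3]
t 7.98 tcp [0.6672 0.0549 0.0528] F [-0.1  0.1 -0.7] open 0.177
turn [ 0.12  0.03 -0.  ] shift [ 0.3 22.8  1.3]
t 8.03 tcp [0.6673 0.0549 0.0529] F [-0.2  0.2 -0.3] open 0.174
turn [ 0.11  0.03 -0.  ] shift [ 0.3 22.9  1.2]
t 8.08 tcp [0.6675 0.0549 0.053 ] F [1.2 1.2 0.1] open 0.177
turn [ 0.1   0.03 -0.  ] shift [ 0.3 23.   1.1]
[[ 90  83  51  27  31  59  82  54  28  27  22  37 119 187]
 [ 90  87  66  55  53  65 104  62  27  20  20  61 187 210]
 [ 98  90  87  86  71  66 105  63  27  20  21  53 159 206]
 [128  97  89  88  76  69 105  64  28  20  28  59 106 145]
 [173 120  94  88  76  71  99  68  33  36  58  90 101 123]
 [178 130 100  90  75  57  76  66  45  54  77  92 100 104]
 [181 172 127  98  82  55  49  48  44  51  78  86  94 109]
 [179 180 172 125  90  56  46  45  43  50  77  85 102 151]
 [169 180 180 165 106  60  57  50  47  60  92 105 146 163]
 [144 174 181 176 128  82  69  62  73 112 154 163 163 163]
 [104 144 173 178 159 113  74  68 108 152 165 170 168 163]
 [111 101 145 174 179 173 171 170 172 171 168 167 169 167]
 [116  91 102 159 180 182 179 178 179 178 172 167 166 168]]
```

>>> {"method": "step_arm", "body": {
  "rows": [
    [[0,0,0],[0,2,0.3],1],
    [[0,0,0],[0,4,0.3],1],
    [[0,0,0],[0,5,0.3],1],
    [[0,0,0],[0,5,0.3],1]
  ]
}}

```text
time: 8.47
eef_pos: [0.6687, 0.0548, 0.0499]
tcp_rot: [0.494, -0.505, 0.506, -0.494]
contact_force: [-2.5, 0.5, 4.0]
opening: 0.173
```

```bash
python3 - <<'E'
from h import *
delta([.6685,.0546,.030],toolR(-91.3))
E
```

```text
t 8.47 tcp [0.6687 0.0548 0.0499] F [-2.5  0.5  4. ] open 0.173
turn [-0.01  0.03  0.  ] shift [ 0.2 19.9 -0.2]
```

Still on the face, so I'll run a small sliding search under light pressure.

>>> {"method": "step_arm", "body": {
  "rows": [
    [[0,0,0],[-1,0.5,0],1],
    [[0,0,0],[-1.5,0.5,1],1],
    [[0,0,0],[-2.5,0.5,1.5],1],
    [[0,0,0],[-2.5,0.5,0],1],
    [[0,0,0],[-2.5,0.5,-1.2],1],
    [[0,0,0],[-1,0.5,-1.5],1],
    [[0,0,0],[0.5,0.5,-1.8],1],
    [[0,0,0],[1.5,0.5,-2],1],
    [[0,0,0],[1.5,0.5,-0.5],1],
    [[0,0,0],[1.5,0.5,-0.5],1]
  ]
}}

```text
time: 9.3
eef_pos: [0.668, 0.0544, 0.0495]
tcp_rot: [-0.494, 0.506, -0.505, 0.495]
contact_force: [-1.5, 1.1, 7.6]
opening: 0.175
```

```bash
python3 - <<'E'
from h import *
delta([.6685,.0546,.030],toolR(-91.3))
p,d=viewer.read_camera("scene"); cv2.imwrite("pics/s13.png",cv2.resize(p[210:250,280:325,::-1],None,fx=14,fy=14,interpolation=cv2.INTER_NEAREST))
E
```

```text
t 9.3 tcp [0.668  0.0544 0.0495] F [-1.5  1.1  7.6] open 0.175
turn [ 0.02  0.01 -0.12] shift [-0.2 19.5  0.5]
```

View pics/s13.png

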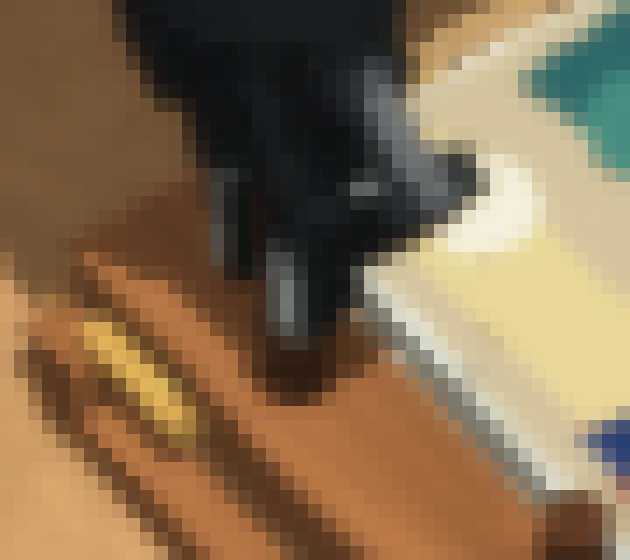

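```bash
python3 - <<'E'
from h import *
ps=[viewer.read_camera("scene")[0] for _ in range(3)]
pp=np.mean(ps,0); b=cv2.imread("pics/scene0.png")[...,::-1]
print(pp[230:242,295:308,0].astype(int)); print(b[230:242,295:308,0])
t=viewer.read_camera("top")[0]; cv2.imwrite("pics/t13.png",cv2.resize(t[130:180,260:330,::-1],None,fx=9,fy=9,interpolation=cv2.INTER_NEAREST))
for dz in(.054,.0535):
  for (x,y) in[(.668,.0544),(.6687,.0546)]:
    r=np.array([[np.cos(a),np.sin(a)] for a in np.linspace(0,2*np.pi,60)])
    for rad in(.008,.009):
        q=np.array([proj("scene",[x+rad*c,y+rad*s,dz]) for c,s in r]); print(x,y,rad,"cols",q[:,0].min().round(2),q[:,0].max().round(2),"rows",q[:,1].min().round(2),q[:,1].max().round(2))
E
```

```text
[[ 88  74  68  64  77 111  59  23  18  21  67 180 214]
 [ 92  87  85  69  77 113  61  23  19  28  62 120 190]
 [100  92  86  67  75 110  64  26  25  62 126 114 131]
 [128  99  90  68  67  83  60  32  38  75  98 102 105]
 [173 127  98  76  54  62  62  47  55  78  86  94 109]
 [180 172 118  79  52  47  47  44  58  79  85 102 151]
 [181 176 126  77  50  46  45  43  59  92 105 147 162]
 [174 180 170 112  66  57  49  51  87 149 163 164 163]
 [145 173 178 157 112  78  76 101 148 165 170 168 164]
 [101 145 174 178 174 172 170 171 170 168 167 169 167]
 [ 91 102 159 180 182 179 178 178 178 172 167 166 168]
 [ 87  88 116 164 182 182 177 178 178 175 170 166 165]]
[[163 164 166 166 163 160 158 155 145 121 125 177 203]
 [167 162 163 165 166 161 160 158 157 146 121 126 181]
 [170 166 162 162 164 166 161 158 158 157 147 120 129]
 [170 170 166 162 163 165 163 160 157 156 156 146 120]
 [171 171 170 165 161 158 155 157 155 155 155 155 146]
 [170 170 168 151 126 120 114 112 139 153 154 155 157]
 [170 170 161 127 113 110 104  94 104 148 155 154 154]
 [163 170 166 130 110 104  97  92 117 151 158 154 152]
 [135 162 167 150 117  79  73 104 143 155 158 157 153]
 [ 93 135 163 168 164 161 159 161 160 157 156 158 156]
 [ 85  95 148 169 171 168 167 167 166 161 157 155 157]
 [ 80  81 108 153 170 171 166 167 167 164 159 155 154]]
0.668 0.0544 0.008 cols 298.34 303.11 rows 234.66 238.45
0.668 0.0544 0.009 cols 298.04 303.4 rows 234.42 238.69
0.6687 0.0546 0.008 cols 298.21 302.98 rows 234.8 238.59
0.6687 0.0546 0.009 cols 297.91 303.27 rows 234.56 238.83
0.668 0.0544 0.008 cols 298.35 303.11 rows 234.75 238.54
0.668 0.0544 0.009 cols 298.05 303.41 rows 234.51 238.78
0.6687 0.0546 0.008 cols 298.22 302.98 rows 234.89 238.68
0.6687 0.0546 0.009 cols 297.92 303.28 rows 234.65 238.92
```

View pics/t13.png

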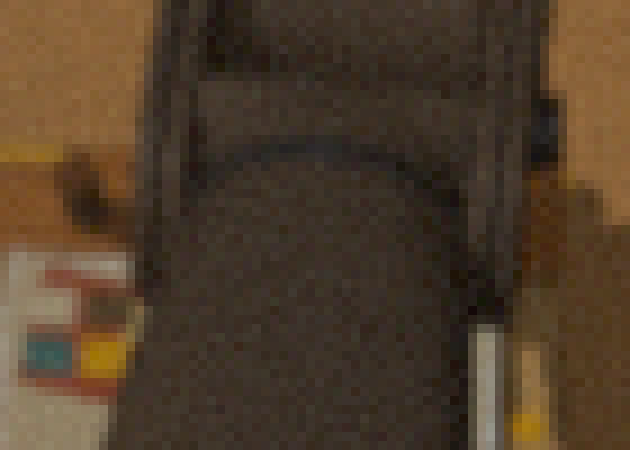

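Comparing with the empty-hole image, the hole's front rim shows in row 238 in front of the peg. So the foot sits about 3 mm too far from the camera. I'll lift and shift along the view direction by about +2 mm in x and +2.5 mm in y.

>>> {"method": "step_arm", "body": {
  "rows": [
    [[0,0,0],[0,-6,0],1],
    [[0,0,0],[-3,-6,1],1],
    [[0,0,0],[-3.5,-6,1],1],
    [[0,0,0],[-3.5,-6,1],1]
  ]
}}

```text
time: 9.88
eef_pos: [0.6682, 0.0572, 0.0535]
tcp_rot: [-0.495, 0.506, -0.505, 0.494]
contact_force: [0.9, -0.4, -0.6]
opening: 0.178
```

```bash
python3 - <<'E'
from h import *
delta([.6695,.0568,.030],toolR(-91.3))
ps=[viewer.read_camera("scene")[0] for _ in range(3)]
print(np.mean(ps,0)[230:242,295:308,0].astype(int))
delta([.6695,.0568,.030],toolR(-91.3))
E
```

```text
t 9.88 tcp [0.6682 0.0572 0.0535] F [ 0.9 -0.4 -0.6] open 0.178
turn [ 0.1   0.05 -0.01] shift [ 0.3 23.5  1.3]
[[ 89  86  81  72  68  97  68  31  19  19  42 136 205]
 [ 92  89  87  76  69  97  67  30  19  26  47  99 186]
 [100  92  88  82  70  96  68  32  25  60 113 109 130]
 [128 100  92  85  62  85  82  43  40  75  96 101 105]
 [173 127  99  88  57  56  62  48  50  77  86  93 104]
 [180 172 119  88  55  47  47  44  51  77  84  94 124]
 [181 176 126  84  56  55  50  45  54  91 102 132 156]
 [174 180 171 121  75  59  58  55  85 149 162 162 163]
 [145 173 178 159 113  75  73 101 148 165 170 168 164]
 [101 145 174 179 174 171 170 171 171 168 167 169 167]
 [ 91 102 160 181 182 179 178 179 177 172 167 166 168]
 [ 87  88 116 164 182 182 178 178 178 175 170 166 165]]
t 10.03 tcp [0.6684 0.0569 0.0537] F [ 0.   0.4 -0.8] open 0.173
turn [ 0.08  0.03 -0.  ] shift [ 0.  23.7  1.1]
```

>>> {"method": "step_arm", "body": {
  "rows": [
    [[0,0,0],[0,0,1.3],1],
    [[0,0,0],[0,2,1.3],1],
    [[0,0,0],[0,4,1.3],1],
    [[0,0,0],[0,5.5,1.3],1],
    [[0,0,0],[0,5.5,1.3],1]
  ]
}}

```text
time: 10.45
eef_pos: [0.6706, 0.0567, 0.05]
tcp_rot: [0.494, -0.505, 0.506, -0.494]
contact_force: [-2.4, -0.6, 4.9]
opening: 0.172
```

```bash
python3 - <<'E'
from h import *
delta([.6695,.0568,.030],toolR(-91.3))
ps=[viewer.read_camera("scene")[0] for _ in range(2)]
print(np.mean(ps,0)[230:242,295:308,0].astype(int))
E
```

```text
t 10.45 tcp [0.6706 0.0567 0.05  ] F [-2.4 -0.6  4.9] open 0.172
turn [-0.01  0.03  0.01] shift [-0.  20.  -1.1]
[[ 80  47  38  41  84  88  44  21  20  21  63 170 208]
 [ 91  85  82  61  89  83  41  20  18  23  62 126 193]
 [ 95  92  86  61  87 110  56  23  19  31  75 111 137]
 [109  97  89  62  81  88  47  23  26  50  91 134 127]
 [171 120  94  70  68  80  57  38  60  78  86 104 142]
 [176 129  98  70  53  61  50  44  65  82  84  96 153]
 [180 172 123  72  50  47  44  43  60  83  96 104 152]
 [174 181 170 105  62  48  44  48  76 103 151 158 161]
 [145 174 179 157 105  71  64  86 145 160 168 168 163]
 [101 145 174 179 171 153 144 164 170 169 167 169 167]
 [ 91 103 159 180 182 177 175 178 178 172 167 166 168]
 [ 87  88 116 164 182 182 178 179 179 175 170 167 165]]
```

Now the foot is slightly past the rim on the near side. I'll go about halfway back, to (0.669, 0.056).

>>> {"method": "step_arm", "body": {
  "rows": [
    [[0,0,0],[0,-4,0],1],
    [[0,0,0],[0.7,-4,-1.5],1],
    [[0,0,0],[0.7,-4,-1.5],1],
    [[0,0,0],[0.7,-2,-1.5],1],
    [[0,0,0],[0.7,-1,-1.5],1],
    [[0,0,0],[0.7,0,-1.5],1],
    [[0,0,0],[0.7,0.5,-1.5],1],
    [[0,0,0],[0.7,0.5,-1.5],1]
  ]
}}

```text
time: 11.22
eef_pos: [0.6689, 0.0561, 0.0499]
tcp_rot: [-0.495, 0.506, -0.505, 0.494]
contact_force: [-3.2, -0.3, 6.9]
opening: 0.177
```

```bash
python3 - <<'E'
from h import *
delta([.6695,.0568,.030],toolR(-91.3))
ps=[viewer.read_camera("scene")[0] for _ in range(2)]
print(np.mean(ps,0)[230:242,295:308,0].astype(int))
E
```

```text
t 11.22 tcp [0.6689 0.0561 0.0499] F [-3.2 -0.3  6.9] open 0.177
turn [0.02 0.04 0.01] shift [-0.7 19.9  0.6]
[[ 87  64  55  58  75 113  60  24  20  19  55 171 213]
 [ 92  86  84  67  76 110  63  26  18  18  43 123 193]
 [ 99  92  86  68  74 106  62  26  21  35  73 110 137]
 [128  99  90  75  72 104  70  33  39  73  96 133 117]
 [173 127  97  76  59  86  69  43  54  79  86  98 104]
 [181 171 118  79  52  50  48  44  58  79  84  86 109]
 [180 177 126  77  51  47  45  44  57  83  95 103 146]
 [174 181 170 111  65  57  50  50  77 103 151 158 162]
 [145 173 178 157 110  82  82  93 146 160 168 168 164]
 [102 145 174 179 173 172 171 171 171 168 167 168 166]
 [ 91 102 159 180 182 179 178 178 178 172 167 166 169]
 [ 87  88 116 164 182 182 178 178 178 176 170 166 165]]
```

>>> {"method": "step_arm", "body": {
  "rows": [
    [[0,0,0],[-0.7,-0.5,0.7],1],
    [[0,0,0],[-1.5,-0.5,1.3],1],
    [[0,0,0],[-2.3,-0.3,1.6],1],
    [[0,0,0],[-3,-0.3,0.8],1],
    [[0,0,0],[-2.5,-0.3,-0.3],1],
    [[0,0,0],[-1.4,-0.3,-0.6],1],
    [[0,0,0],[-0.4,-0.3,0.2],1],
    [[0,0,0],[-0.6,-0.3,1.5],1],
    [[0,0,0],[-1.6,0,2.3],1],
    [[0,0,0],[-2.8,0,2.5],1]
  ]
}}

```text
time: 12.15
eef_pos: [0.6706, 0.0581, 0.05]
tcp_rot: [-0.496, 0.506, -0.505, 0.493]
contact_force: [-4.0, -3.7, 10.9]
opening: 0.173
```

>>> {"method": "step_arm", "body": {
  "rows": [
    [[0,0,0],[0,-15,0],1],
    [[0,0,0],[0,-30,0],1],
    [[0,0,0],[0,-30,0],1],
    [[0,0,0],[0,-30,0],1]
  ]
}}

```text
time: 12.48
eef_pos: [0.6723, 0.059, 0.08]
tcp_rot: [0.494, -0.505, 0.506, -0.495]
contact_force: [-0.1, -0.3, -1.0]
opening: 0.18
```

```bash
python3 - <<'E'
from h import *
delta([.6695,.0568,.030],toolR(-91.3))
ps=[viewer.read_camera("scene") for _ in range(3)]
m=np.mean([p for p,_ in ps],0)
print(m[218:242,294:309,0].astype(int))
cv2.imwrite("pics/s14.png",cv2.resize(m[205:250,280:325,::-1].astype(np.uint8),None,fx=13,fy=13,interpolation=cv2.INTER_CUBIC))
E
```

```text
t 12.48 tcp [0.6723 0.059  0.08  ] F [-0.1 -0.3 -1. ] open 0.18
turn [-0.17  0.03 -0.01] shift [ 2.3 50.  -2.9]
[[ 92  78  43  21  20  25  26  25  19  17  21  46  80  62  52]
 [ 90  57  28  19  21  24  26  24  21  20  32  68  56  41  43]
 [ 88  52  25  19  24  21  23  26  29  29  23  30  26  29  39]
 [ 90  54  25  18  27  22  22  24  25  26  20  19  18  22  30]
 [ 91  62  28  20  32  31  25  23  20  20  19  18  17  22  42]
 [ 89  63  30  20  41  50  37  23  20  19  18  20  37  72 134]
 [ 88  67  32  21  44  83  68  35  25  20  20  42 119 188 222]
 [ 91  73  41  34  47  91  92  46  21  19  27  90 196 226 231]
 [ 93  90  80  79  60  89  80  39  19  18  31 101 195 221 230]
 [ 93  94  91  86  63  91  93  46  21  22  49 126 197 212 223]
 [ 91  92  93  88  63  86  84  43  25  47 112 196 211 212 214]
 [ 90  90  92  89  64  69  79  55  41  82 116 167 208 213 212]
 [ 93  90  90  88  63  52  60  49  46  82 107 121 169 211 214]
 [106  95  89  87  65  48  47  44  46  80 109 108 127 191 218]
 [157 113  93  87  66  52  46  44  45  72  93 102 113 136 217]
 [177 130 100  91  76  63  55  50  55  76  87 108 143 129 145]
 [181 172 120  96  89  82  73  74  83  94 104 148 165 157 133]
 [179 176 130 104  91  82  83  82  91 138 157 164 165 168 170]
 [169 180 174 151 101  81  82  85  92 112 158 166 165 165 166]
 [144 174 181 175 128  90  80  94  99 126 162 169 165 163 163]
 [104 144 174 179 159 117  78  77 112 154 165 169 168 163 162]
 [111 102 145 174 179 174 172 171 172 171 168 167 169 167 162]
 [116  91 102 160 181 182 179 178 179 178 172 167 166 168 167]
 [103  87  88 116 164 182 182 178 179 179 176 170 166 165 168]]
```

View pics/s14.png

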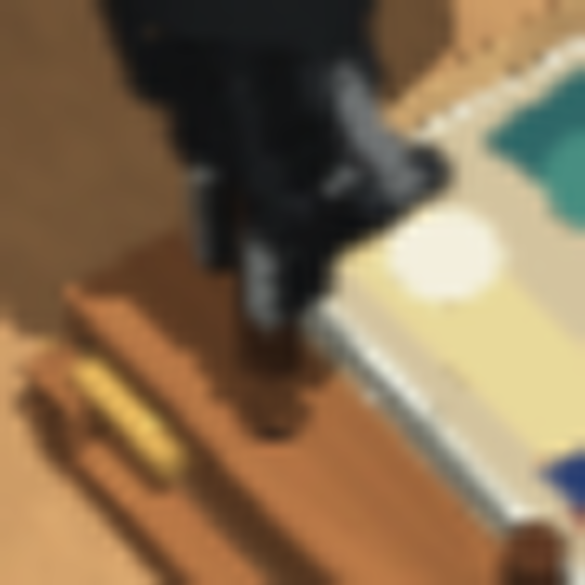

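```bash
python3 - <<'E'
from h import *
a=np.linspace(0,2*np.pi,90)
def ext(x,y,z,r=.008):
    q=np.array([proj("scene",[x+r*np.cos(t),y+r*np.sin(t),z]) for t in a]); return q.min(0).round(2),q.max(0).round(2)
for z in(.080,.084,.088): print(z,ext(.6723,.059,z))
print("caddy lifted, rep z .1123: obs bottom ~150.5", [ext(.4405,-.2314,z) for z in(.112,.116,.120)])
print("s9 rep .1067", [ext(.6674,.0512,z) for z in(.107,.111)])
# hole ellipses
for xy in[(.668,.054),(.669,.055),(.6695,.057)]: print(xy,ext(*xy,.054,.009))
E
```

```text
0.08 (array([297.87, 231.36]), array([302.71, 235.19]))
0.084 (array([297.83, 230.61]), array([302.68, 234.44]))
0.088 (array([297.79, 229.86]), array([302.64, 233.7 ]))
caddy lifted, rep z .1123: obs bottom ~150.5 [(array([300.59, 149.18]), array([304.81, 152.01])), (array([300.56, 148.39]), array([304.78, 151.22])), (array([300.53, 147.6 ]), array([304.76, 150.42]))]
s9 rep .1067 [(array([297.35, 224.09]), array([302.24, 227.9 ])), (array([297.31, 223.32]), array([302.2 , 227.14]))]
(0.668, 0.054) (array([297.97, 234.35]), array([303.33, 238.62]))
(0.669, 0.055) (array([297.91, 234.68]), array([303.28, 238.95]))
(0.6695, 0.057) (array([298.15, 235.12]), array([303.52, 239.4 ]))
```

The camera shows a steady row bias of about -0.75 px against the TCP prediction. After correcting for it, the hole is at TCP (0.6698, 0.0561), between my last two tries.

>>> {"method": "step_arm", "body": {
  "rows": [
    [[0,0,0],[2.9,0,-3.7],1],
    [[0,0,0],[2.9,10,-3.7],1],
    [[0,0,0],[2.9,22,-3.7],1],
    [[0,0,0],[2.9,28,-3.7],1],
    [[0,0,0],[2.9,29,-3.7],1],
    [[0,0,0],[2.9,30,-3.7],1],
    [[0,0,0],[2.9,31,-3.7],1],
    [[0,0,0],[2.9,32,-3.7],1],
    [[0,0,0],[2.9,32,-3.7],1]
  ]
}}

```text
time: 13.38
eef_pos: [0.6684, 0.0558, 0.0497]
tcp_rot: [0.495, -0.505, 0.506, -0.494]
contact_force: [-5.4, -0.3, 14.7]
opening: 0.172
```

>>> {"method": "step_arm", "body": {
  "rows": [
    [[0,0,0],[0,-2.5,0],1],
    [[0,0,0],[0,-2.5,0.7],1],
    [[0,0,0],[0,-2.5,1.4],1],
    [[0,0,0],[0,-2.5,2],1],
    [[0,0,0],[0,-2.5,2],1]
  ]
}}

```text
time: 13.8
eef_pos: [0.6689, 0.056, 0.0498]
tcp_rot: [-0.495, 0.506, -0.505, 0.494]
contact_force: [-4.6, -0.4, 9.8]
opening: 0.176
```

```bash
python3 - <<'E'
from h import *
delta([.6698,.0561,.030],toolR(-91.3))
ps=[viewer.read_camera("scene")[0] for _ in range(2)]
print(np.mean(ps,0)[230:242,295:308,0].astype(int))
delta([.6698,.0561,.030],toolR(-91.3))
E
```

```text
t 13.8 tcp [0.6689 0.056  0.0498] F [-4.6 -0.4  9.8] open 0.176
turn [0.17 0.04 0.01] shift [-0.2 19.8  1. ]
[[ 87  65  55  59  75 113  60  23  21  20  62 172 213]
 [ 92  86  84  68  75 109  59  23  18  18  44 123 193]
 [100  92  87  68  70  88  54  25  20  34  71 104 132]
 [128  99  90  75  69 100  68  33  39  73  90 100 105]
 [172 120  94  76  59  92  72  42  54  79  86  92 102]
 [176 129  98  77  52  52  49  44  57  79  84  87 109]
 [180 172 123  76  51  47  45  44  58  83  95 103 147]
 [174 181 171 111  65  57  52  51  78 103 151 158 161]
 [145 173 178 157 110  83  92  96 146 160 168 168 163]
 [102 145 174 178 174 172 172 171 171 168 167 169 167]
 [ 91 102 159 180 182 179 178 179 178 172 167 166 168]
 [ 88  88 116 164 182 182 178 178 178 176 170 166 165]]
t 13.9 tcp [0.6689 0.056  0.0499] F [-4.1 -0.1 10.6] open 0.175
turn [0.16 0.04 0.01] shift [-0.2 19.9  1. ]
```

>>> {"method": "step_arm", "body": {
  "rows": [
    [[0,0,0],[0,-3,0],1],
    [[0,0,0],[0,-3,0.6],1],
    [[0,0,0],[0,-3,1.2],1],
    [[0,0,0],[0,-3,1.8],1],
    [[0,0,0],[-0.8,-3,1.8],1],
    [[0,0,0],[-1.6,-3,1.8],1],
    [[0,0,0],[-1.6,-3,1.8],1]
  ]
}}

```text
time: 14.48
eef_pos: [0.6712, 0.0578, 0.0516]
tcp_rot: [-0.495, 0.506, -0.505, 0.494]
contact_force: [-0.7, 0.8, 0.1]
opening: 0.173
```

```bash
python3 - <<'E'
from h import *
delta([.6698,.0561,.030],toolR(-91.3))
ps=[viewer.read_camera("scene")[0] for _ in range(1)]
print(np.mean(ps,0)[234:241,295:308,0].astype(int))
E
```

```text
t 14.48 tcp [0.6712 0.0578 0.0516] F [-0.7  0.8  0.1] open 0.173
turn [ 0.03  0.04 -0.01] shift [ 1.7 21.6 -1.4]
[[170 119  94  70  73 107  69  40  60  80  94 107 142]
 [177 129  97  71  54  66  52  44  65  82  85  95 154]
 [180 172 123  73  49  47  44  43  60  84  95 104 152]
 [174 181 171 106  64  50  45  48  77 103 151 158 162]
 [145 174 178 158 112  81  59  85 146 160 168 168 164]
 [101 146 174 179 172 150 114 157 170 169 168 169 168]
 [ 91 102 160 181 183 177 172 178 177 173 167 166 168]]
```

>>> {"method": "step_arm", "body": {
  "rows": [
    [[0,0,0],[1.6,0,-1.5],1],
    [[0,0,0],[1.6,0,-1.5],1],
    [[0,0,0],[1.6,1.5,-1.5],1],
    [[0,0,0],[1.6,2.5,-1.5],1],
    [[0,0,0],[1.6,2.5,-1.5],1]
  ]
}}

```text
time: 14.95
eef_pos: [0.67, 0.0559, 0.05]
tcp_rot: [0.494, -0.505, 0.506, -0.494]
contact_force: [-1.1, -0.5, 2.5]
opening: 0.177
```

```bash
python3 - <<'E'
from h import *
delta([.6698,.0561,.030],toolR(-91.3))
ps=[viewer.read_camera("scene")[0] for _ in range(1)]
print(np.mean(ps,0)[234:241,295:308,0].astype(int))
E
```

```text
t 14.95 tcp [0.67   0.0559 0.05  ] F [-1.1 -0.5  2.5] open 0.177
turn [-0.01  0.03  0.01] shift [-0.2 20.  -0.3]
[[171 119  94  69  57  75  51  36  61  81  87 104 137]
 [176 130  98  70  50  49  45  43  65  82  84  88 114]
 [181 172 123  73  49  46  44  43  60  83  94 104 147]
 [175 181 170 105  64  50  47  49  77 103 151 159 162]
 [145 173 178 157 114  88  83  92 146 161 168 168 164]
 [101 145 174 179 174 173 172 171 171 168 167 169 167]
 [ 91 102 160 180 182 179 179 179 178 173 167 166 169]]
```

>>> {"method": "step_arm", "body": {
  "rows": [
    [[0,0,0],[-0.5,0.2,-0.2],1],
    [[0,0,0],[-1,0.3,-0.3],1],
    [[0,0,0],[-1.5,0.4,-0.4],1],
    [[0,0,0],[-2,0.5,-0.5],1],
    [[0,0,0],[-2.4,0.6,-0.5],1],
    [[0,0,0],[-2.4,0.6,-0.5],1]
  ]
}}

```text
time: 15.5
eef_pos: [0.6704, 0.0576, 0.05]
tcp_rot: [0.494, -0.505, 0.506, -0.495]
contact_force: [-1.1, -4.0, 5.2]
opening: 0.177
```

```bash
python3 - <<'E'
from h import *
delta([.6698,.0561,.030],toolR(-91.3))
ps=[viewer.read_camera("scene")[0] for _ in range(1)]
print(np.mean(ps,0)[234:241,295:308,0].astype(int))
E
```

```text
t 15.5 tcp [0.6704 0.0576 0.05  ] F [-1.1 -4.   5.2] open 0.177
turn [-0.14  0.04  0.08] shift [ 1.5 20.  -0.6]
[[170 120  94  68  66  98  65  35  39  73  86 104 136]
 [176 130  98  69  52  64  51  43  56  79  84  87 107]
 [180 172 123  76  49  46  45  43  57  81  86  93 105]
 [174 181 171 108  60  48  46  47  72  94 106 146 157]
 [145 174 178 158 112  80  64  75 123 153 163 167 164]
 [102 145 175 179 172 153 136 160 168 168 167 169 167]
 [ 91 102 159 181 182 177 175 178 177 172 167 166 168]]
```

>>> {"method": "step_arm", "body": {
  "rows": [
    [[0,0,0],[0,0.5,-1.2],1],
    [[0,0,0],[0.5,0.8,-2.2],1],
    [[0,0,0],[1.2,0.8,-2.4],1],
    [[0,0,0],[1.9,0.8,-2.4],1],
    [[0,0,0],[2.6,0.8,-2.4],1],
    [[0,0,0],[3.3,0.8,-2.4],1],
    [[0,0,0],[4,0.8,-2.4],1],
    [[0,0,0],[4.7,0.8,-2.4],1],
    [[0,0,0],[5.5,0.8,-2.4],1],
    [[0,0,0],[6.2,0.8,-2.4],1]
  ]
}}

```text
time: 16.38
eef_pos: [0.6687, 0.0542, 0.0497]
tcp_rot: [0.492, -0.505, 0.506, -0.496]
contact_force: [0.6, 2.3, 5.1]
opening: 0.178
```

>>> {"method": "step_arm", "body": {
  "rows": [
    [[0,0,0],[0,0,1.2],1],
    [[0,0,0],[0,0,2.4],1],
    [[0,0,0],[0,0,3.4],1],
    [[0,0,0],[-0.8,0.2,3.4],1],
    [[0,0,0],[-1.6,0.2,3.4],1],
    [[0,0,0],[-2.4,0.2,3.4],1],
    [[0,0,0],[-3.2,0.2,3.4],1],
    [[0,0,0],[-4,0.2,3.4],1],
    [[0,0,0],[-4.8,0.2,3.4],1],
    [[0,0,0],[-5.6,0.2,3.4],1]
  ]
}}

```text
time: 17.22
eef_pos: [0.6691, 0.0543, 0.0468]
tcp_rot: [0.497, -0.504, 0.506, -0.492]
contact_force: [-2.6, -9.6, -0.3]
opening: 0.176
```

```bash
python3 - <<'E'
from h import *
delta([.6698,.0561,.030],toolR(-91.3))
ps=[viewer.read_camera("scene")[0] for _ in range(1)]
print(np.mean(ps,0)[230:241,295:308,0].astype(int))
p=ps[0]; cv2.imwrite("pics/s15.png",cv2.resize(p[205:250,280:325,::-1],None,fx=13,fy=13,interpolation=cv2.INTER_CUBIC))
E
```

```text
t 17.22 tcp [0.6691 0.0543 0.0468] F [-2.6 -9.6 -0.3] open 0.176
turn [0.21 0.12 0.39] shift [-1.9 16.8  0.8]
[[ 80  46  38  42  85  76  37  21  20  22  64 170 208]
 [ 91  85  82  61  90  92  47  20  18  24  66 127 194]
 [ 94  92  86  62  89  87  44  20  18  35  91 114 137]
 [110  98  89  62  82  89  48  24  30  52  93 134 118]
 [170 120  93  64  71 105  68  41  70  81  86  98 104]
 [176 130  98  69  55  65  51  43  66  82  84  87 109]
 [180 172 123  73  50  47  44  42  61  84  95 103 147]
 [174 181 170 106  64  50  44  48  80 105 151 158 162]
 [145 173 179 157 113  87  76  90 146 160 168 168 164]
 [101 146 174 179 174 173 171 171 171 168 167 168 167]
 [ 91 103 160 180 183 179 178 179 178 172 167 166 168]]
```

View pics/s15.png

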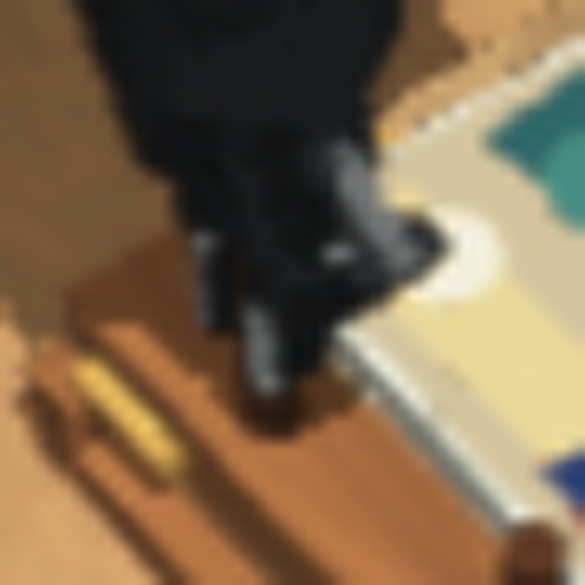

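It dropped in: 3 mm down, held sideways, with no vertical force. I'll release the side load and push down.

>>> {"method": "step_arm", "body": {
  "rows": [
    [[0,0,0],[2,0,-0.5],1],
    [[0,0,0],[3.5,1,-0.8],1],
    [[0,0,0],[3.5,3,-0.8],1],
    [[0,0,0],[3.5,5,-0.8],1],
    [[0,0,0],[3.5,7,-0.8],1],
    [[0,0,0],[3.5,7,-0.8],1]
  ]
}}

```text
time: 17.77
eef_pos: [0.669, 0.0537, 0.0407]
tcp_rot: [-0.495, 0.505, -0.505, 0.494]
contact_force: [-3.0, -4.9, 0.7]
opening: 0.172
```

>>> {"method": "step_arm", "body": {
  "rows": [
    [[0,0,0],[1.5,1,-0.8],1],
    [[0,0,0],[1.5,4,-0.8],1],
    [[0,0,0],[1.5,7,-0.8],1],
    [[0,0,0],[1.5,9,-0.8],1],
    [[0,0,0],[1.5,11,-0.8],1],
    [[0,0,0],[1.5,12,-0.8],1],
    [[0,0,0],[1.5,12,-0.8],1]
  ]
}}

```text
time: 18.35
eef_pos: [0.669, 0.0533, 0.0301]
tcp_rot: [-0.494, 0.506, -0.505, 0.495]
contact_force: [-4.1, 0.7, 4.7]
opening: 0.174
```

z is 0.0301, which puts the foot at 0.034: home. I'll press briefly, then release and lift.

>>> {"method": "step_arm", "body": {
  "rows": [
    [[0,0,0],[0,1.5,-0.5],1],
    [[0,0,0],[0,1.5,-1],1],
    [[0,0,0],[0,0,-1],1],
    [[0,0,0],[0,0,-1],0.4],
    [[0,0,0],[0,0,-1],0.4],
    [[0,0,0],[0,0,-1],0.4],
    [[0,0,0],[0,0,-1],0.4]
  ]
}}

```text
time: 18.93
eef_pos: [0.6676, 0.0531, 0.0283]
tcp_rot: [-0.494, 0.506, -0.505, 0.494]
contact_force: [0.9, -0.2, 0.5]
opening: 0.604
```

>>> {"method": "step_arm", "body": {
  "rows": [
    [[0,0,0],[0,-10,0],0.4],
    [[0,0,0],[0,-30,0],0.4],
    [[0,0,0],[0,-60,0],0.4],
    [[0,0,0],[0,-95,0],0.4],
    [[0,-7,0],[0,-130,-20],0.4],
    [[0,-14,0],[0,-150,-50],0.4],
    [[0,-21,0],[0,-150,-85],0.6],
    [[0,-28,0],[0,-150,-115],0.6],
    [[0,-35,0],[0,-150,-140],0.6]
  ]
}}

```text
time: 19.68
eef_pos: [0.5262, 0.0561, 0.1801]
tcp_rot: [-0.624, 0.331, -0.332, 0.625]
contact_force: [0.0, -0.2, -0.6]
opening: 0.403
```

```bash
python3 - <<'E'
from h import *
delta([.457,.112,.10],toolR(-1.3))
for n,(x,y,w,h) in dict(scene=(270,185,110,100),top=(235,120,110,110)).items():
    p,d=viewer.read_camera(n); cv2.imwrite(f"pics/{n}16.png",p[...,::-1]); cv2.imwrite(f"pics/{n}16c.png",cv2.resize(p[y:y+h,x:x+w,::-1],None,fx=5.4,fy=5.4,interpolation=cv2.INTER_CUBIC))
E
```

```text
t 19.68 tcp [0.5262 0.0561 0.1801] F [ 0.  -0.2 -0.6] open 0.403
turn [-5.000e-02 -5.462e+01  9.000e-02] shift [-85.1  80.  -26.2]
```

View pics/scene16c.png

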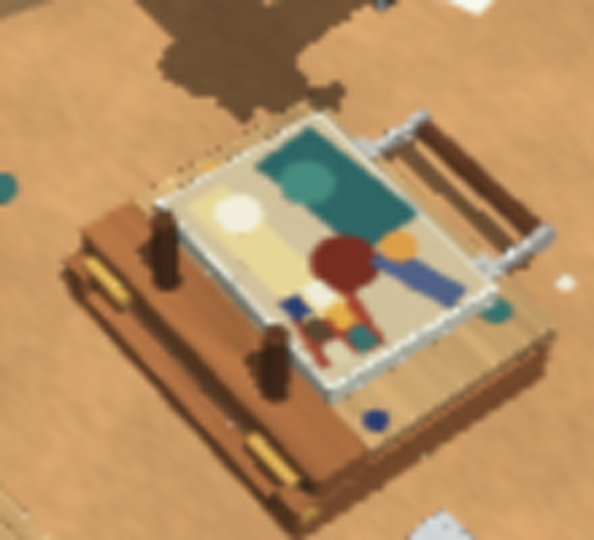

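View pics/top16c.png

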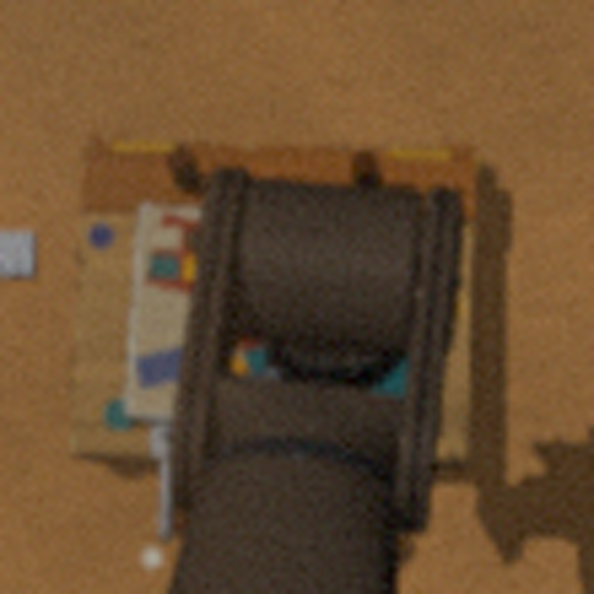

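Both pegs stand in the rail at the same height. Left peg is at scene (300,231) and right peg at (321,253). The next grasp is the handle, so I'll refine the yaw and handle position.

```bash
python3 - <<'E'
from h import *
b=cv2.imread("pics/scene16.png"); a=cv2.imread("pics/top16.png")
for th in(60,75): dark("L",b,293,222,308,242,th); dark("R",b,312,242,328,264,th)
p=[]
for uv in[(300.2,223.9),(320.3,246.3)]: pass
L=[];
# handle mask in scene: dark brown
hsv=b.astype(int); m=((hsv[...,2]<120)&(hsv[...,2]-hsv[...,0]>20)&(hsv[...,1]<75)).astype(np.uint8)
sub=m[200:240,340:380]; k,l,s,c=cv2.connectedComponentsWithStats(sub)
i=1+np.argmax(s[1:,4]); print(s[i],c[i]+[340,200]); ys,xs=np.nonzero(l==i)
P=np.array([onz("scene",(x+340,y+200),.047)[:2] for x,y in zip(xs,ys)])
mu=P.mean(0); u,S,vt=np.linalg.svd(P-mu); v=vt[0]*np.sign(vt[0][1]); t=(P-mu)@v
print("handle",mu,"mid",mu+v*(t.max()+t.min())/2,"len",np.ptp(t),"yaw",np.degrees(np.arctan2(-v[0],v[1])),"std perp",((P-mu)@vt[1]).std())
E
```

```text
L 60 area 8 bbox [298 229   2   6] cen [298.75 231.25]
R 60 area 11 bbox [319 250   2   7] cen [319.36363636 252.45454545]
L 75 area 47 bbox [298 227   5  11] cen [300.19148936 232.25531915]
R 75 area 44 bbox [318 249   5  10] cen [320.15909091 253.15909091]
[ 7  8 22 20 90] [357.76666667 217.54444444]
handle [0.4586151  0.10767793] mid [0.45859828 0.10630716] len 0.10622288862830842 yaw -0.7028543024227847 std perp 0.003835487615880241
```

```bash
python3 - <<'E'
from h import *
l=onz("scene",(300.19,232.25),.08); r=onz("scene",(320.16,253.16),.08); v=r-l
print(l,r,np.linalg.norm(v[:2]),np.degrees(np.arctan2(-v[0],v[1])))
delta([.4585,.108,.10],toolR(-1.3))
E
```

```text
[0.66999577 0.05539471 0.08      ] [0.67108555 0.16260909 0.08      ] 0.10721991552786939 -0.5823618473031671
t 19.78 tcp [0.5246 0.0565 0.179 ] F [0.2 0.1 1. ] open 0.399
turn [ 2.000e-02 -5.486e+01 -6.000e-02] shift [-79.5  79.1 -26.2]
```

```bash
python3 - <<'E'
from h import *
delta([.4585,.108,.09],toolR(-0.7))
E
```

```text
t 19.78 tcp [0.5246 0.0565 0.179 ] F [0.2 0.1 1. ] open 0.399
turn [ 2.000e-02 -5.546e+01 -7.000e-02] shift [-79.5  89.1 -26.1]
```

>>> {"method": "step_arm", "body": {
  "rows": [
    [[0,-7,0],[-10,10,-3],0.65],
    [[0,-14,0],[-20,20,-6],0.65],
    [[0,-21,0],[-30,35,-10],0.65],
    [[0,-28,0],[-45,50,-15],0.65],
    [[0,-35,0],[-60,65,-20],0.65],
    [[0,-42,0],[-75,80,-25],0.65],
    [[0,-49,0],[-80,88,-26],0.65],
    [[0,-55.5,0],[-80,88,-26],0.65],
    [[0,-55.5,0],[-80,88,-26],0.65],
    [[0,-55.5,0],[-80,88,-26],0.65]
  ]
}}

```text
time: 20.62
eef_pos: [0.4628, 0.1081, 0.0915]
tcp_rot: [-0.707, 0.006, -0.007, 0.707]
contact_force: [-0.1, 0.0, 0.6]
opening: 0.347
```

```bash
python3 - <<'E'
from h import *
delta([.4585,.108,-.012],toolR(-0.7))
p,d=viewer.read_camera("scene"); cv2.imwrite("pics/s17.png",cv2.resize(p[180:250,310:400,::-1],None,fx=7,fy=7,interpolation=cv2.INTER_CUBIC))
p,d=viewer.read_camera("top"); cv2.imwrite("pics/t17.png",cv2.resize(p[170:250,240:340,::-1],None,fx=6,fy=6,interpolation=cv2.INTER_CUBIC))
E
```

```text
t 20.62 tcp [0.4628 0.1081 0.0915] F [-0.1  0.   0.6] open 0.347
turn [-0.01 -0.29  0.08] shift [ -4.4 103.5  -0.2]
```

View pics/s17.png

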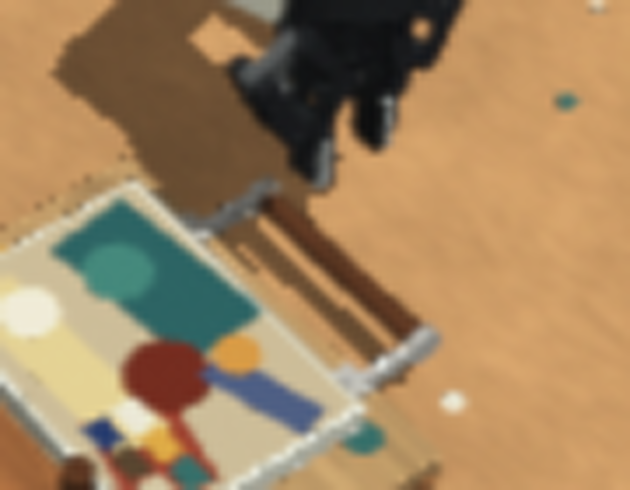

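View pics/t17.png

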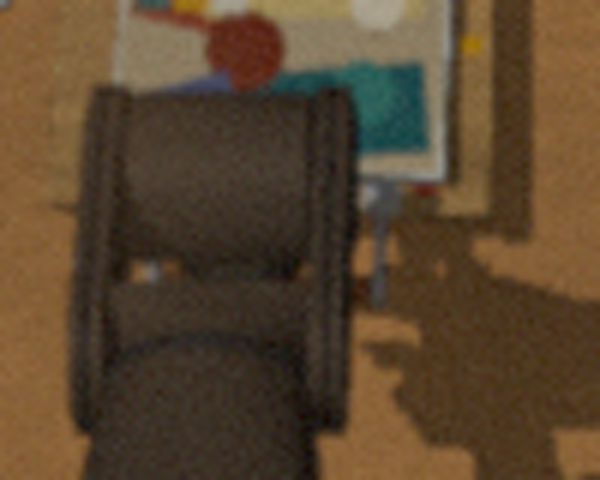

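>>> {"method": "step_arm", "body": {
  "rows": [
    [[0,0,0],[-4.4,0,0],0.65],
    [[0,0,0],[-4.4,15,0],0.65],
    [[0,0,0],[-4.4,35,0],0.65],
    [[0,0,0],[-4.4,50,0],0.65],
    [[0,0,0],[-4.4,60,0],0.65],
    [[0,0,0],[-4.4,60,0],0.65],
    [[0,0,0],[-4.4,60,0],0.65]
  ]
}}

```text
time: 21.3
eef_pos: [0.4572, 0.108, 0.0308]
tcp_rot: [-0.707, 0.005, -0.005, 0.707]
contact_force: [0.4, 0.1, 0.4]
opening: 0.35
```

```bash
python3 - <<'E'
from h import *
delta([.4585,.108,-.012],toolR(-0.7))
p,d=viewer.read_camera("scene"); cv2.imwrite("pics/s18.png",cv2.resize(p[180:250,310:400,::-1],None,fx=7,fy=7,interpolation=cv2.INTER_CUBIC))
E
```

```text
t 21.3 tcp [0.4572 0.108  0.0308] F [0.4 0.1 0.4] open 0.35
turn [-0.   -0.12 -0.04] shift [ 1.4 42.8 -0. ]
```

View pics/s18.png

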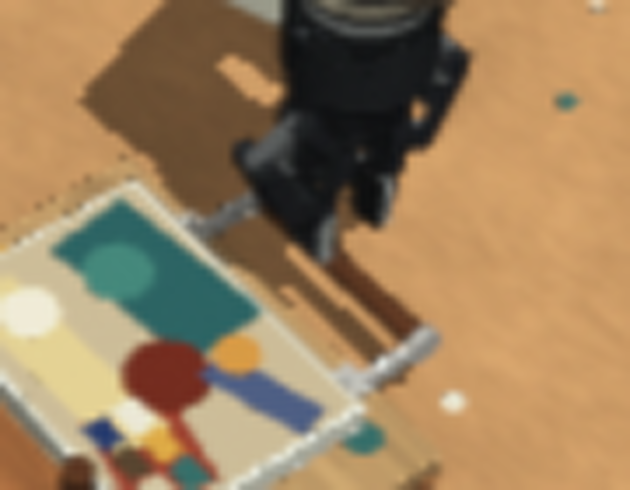

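>>> {"method": "step_arm", "body": {
  "rows": [
    [[0,0,0],[1.2,8,0],0.65],
    [[0,0,0],[1.2,16,0],0.65],
    [[0,0,0],[1.2,24,0],0.65],
    [[0,0,0],[1.2,30,0],0.65],
    [[0,0,0],[1.2,30,0],0.65]
  ]
}}

```text
time: 21.77
eef_pos: [0.4569, 0.1081, -0.001]
tcp_rot: [0.707, -0.006, 0.004, -0.707]
contact_force: [-0.8, 0.3, -0.4]
opening: 0.348
```

```bash
python3 - <<'E'
from h import *
delta([.4585,.108,-.012],toolR(-0.7))
p,d=viewer.read_camera("scene"); cv2.imwrite("pics/s19.png",cv2.resize(p[180:250,310:400,::-1],None,fx=7,fy=7,interpolation=cv2.INTER_CUBIC))
E
```

```text
t 21.77 tcp [ 0.4569  0.1081 -0.001 ] F [-0.8  0.3 -0.4] open 0.348
turn [ 0.01 -0.08 -0.2 ] shift [ 1.6 11.  -0. ]
```

View pics/s19.png

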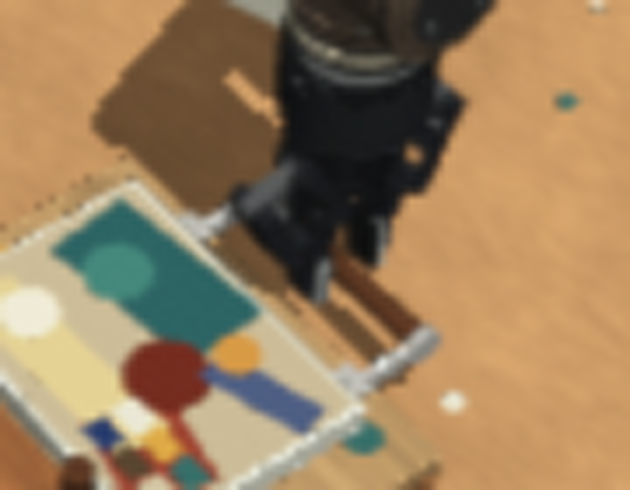

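The fingers straddle the handle. I'll go 11 mm lower and close.

>>> {"method": "step_arm", "body": {
  "newtons": 80,
  "rows": [
    [[0,0,0],[0.8,6,0],0.65],
    [[0,0,0],[0.8,11,0],0.65],
    [[0,0,0],[0.8,11,0],0.65],
    [[0,0,0],[0.8,11,0],1],
    [[0,0,0],[0.8,11,0],1],
    [[0,0,0],[0.8,11,0],1],
    [[0,0,0],[0.8,11,0],1],
    [[0,0,0],[0.8,11,0],1],
    [[0,0,0],[0.8,11,0],1]
  ]
}}

```text
time: 22.57
eef_pos: [0.4569, 0.1081, -0.0105]
tcp_rot: [0.707, -0.007, 0.003, -0.707]
contact_force: [-5.1, -0.3, 3.3]
opening: 0.134
```

```bash
python3 - <<'E'
from h import *
delta([.4585,.108,-.012],toolR(-0.7))
p,d=viewer.read_camera("scene"); cv2.imwrite("pics/s20.png",cv2.resize(p[180:250,310:400,::-1],None,fx=7,fy=7,interpolation=cv2.INTER_CUBIC))
E
```

```text
t 22.57 tcp [ 0.4569  0.1081 -0.0105] F [-5.1 -0.3  3.3] open 0.134
turn [ 0.02 -0.06 -0.33] shift [ 1.6  1.5 -0.1]
```

View pics/s20.png

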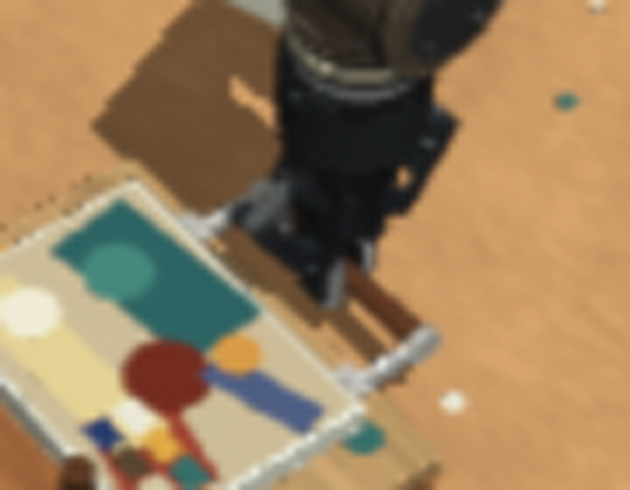

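```bash
python3 - <<'E'
import numpy as np
f=lambda t:np.array([235*(1-np.cos(t))+7*np.sin(t), -(235*np.sin(t)-7*(1-np.cos(t)))])
for k in range(4):
    b=f(np.radians(15*k)); print([ (f(np.radians(15*k+1.5*i))-b).round(1).tolist() for i in range(1,11)])
E
```

```text
[[0.3, -6.1], [0.7, -12.3], [1.3, -18.4], [2.0, -24.5], [2.9, -30.6], [4.0, -36.7], [5.2, -42.7], [6.6, -48.7], [8.1, -54.7], [9.8, -60.6]]
[[1.8, -5.9], [3.8, -11.7], [6.0, -17.5], [8.3, -23.2], [10.7, -28.8], [13.3, -34.4], [16.1, -39.9], [19.0, -45.3], [22.0, -50.7], [25.2, -56.0]]
[[3.3, -5.2], [6.7, -10.3], [10.3, -15.3], [14.0, -20.2], [17.8, -25.1], [21.8, -29.8], [25.9, -34.4], [30.1, -38.9], [34.4, -43.3], [38.8, -47.6]]
[[4.5, -4.2], [9.2, -8.2], [13.9, -12.1], [18.8, -15.9], [23.7, -19.6], [28.8, -23.1], [33.9, -26.5], [39.1, -29.8], [44.4, -32.9], [49.8, -35.9]]
```

>>> {"method": "step_arm", "body": {
  "rows": [
    [[0,0,0],[0.1,-3,0],1],
    [[0,0,0],[0.3,-6,0],1],
    [[0,0,0],[0.7,-12,0],1],
    [[0,0,0],[1.3,-18,0],1],
    [[0,0,0],[2,-24,0],1],
    [[0,0,0],[2.9,-30.5,0],1],
    [[0,0,0],[4,-36.5,0],1],
    [[0,0,0],[5.2,-42.5,0],1],
    [[0,0,0],[8,-54.5,0],1],
    [[0,0,0],[9.8,-60.6,0],1]
  ]
}}

```text
time: 23.45
eef_pos: [0.467, 0.108, 0.0511]
tcp_rot: [0.707, -0.007, 0.003, -0.707]
contact_force: [-7.3, 0.2, -2.9]
opening: 0.133
```

```bash
python3 - <<'E'
from h import *
delta([.4667,.108,.0501],toolR(-0.7)); print(ctrl.get_state()["wrist_torque"].round(2))
p,d=viewer.read_camera("scene"); cv2.imwrite("pics/s21.png",cv2.resize(p[160:280,270:400,::-1],None,fx=5,fy=5,interpolation=cv2.INTER_CUBIC))
E
```

```text
t 23.45 tcp [0.467  0.108  0.0511] F [-7.3  0.2 -2.9] open 0.133
turn [ 0.02 -0.05 -0.32] shift [-0.3  1.   0. ]
[-0.03  1.12 -0.01]
```

View pics/s21.png

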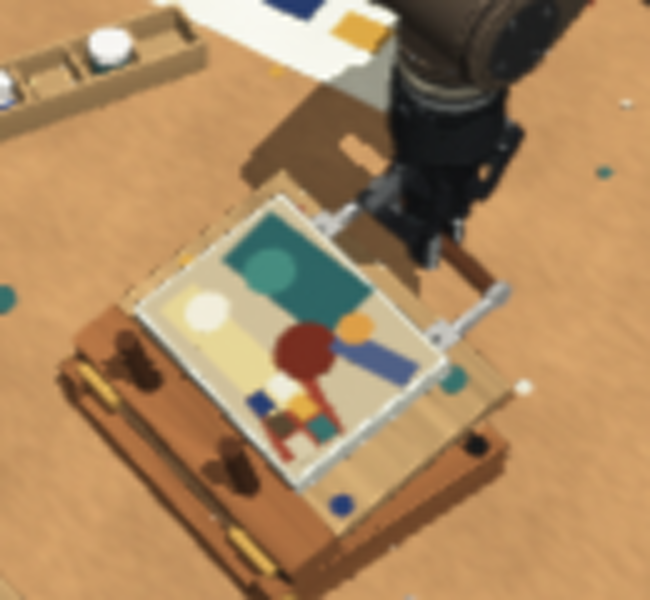

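The board is lifting cleanly. I'll carry on along the arc, with 1 mm less in x.

>>> {"method": "step_arm", "body": {
  "rows": [
    [[0,0,0],[1,-5.9,0],1],
    [[0,0,0],[2.8,-11.7,0],1],
    [[0,0,0],[5,-17.5,0],1],
    [[0,0,0],[7.3,-23.2,0],1],
    [[0,0,0],[9.7,-28.8,0],1],
    [[0,0,0],[12.3,-34.4,0],1],
    [[0,0,0],[15,-39.9,0],1],
    [[0,0,0],[18,-45.3,0],1],
    [[0,0,0],[21,-50.7,0],1],
    [[0,0,0],[24.2,-56,0],1]
  ]
}}

```text
time: 24.33
eef_pos: [0.4931, 0.1076, 0.1077]
tcp_rot: [0.707, -0.005, 0.004, -0.707]
contact_force: [-5.0, -0.8, -1.0]
opening: 0.134
```

>>> {"method": "step_arm", "body": {
  "rows": [
    [[0,0,0],[3.3,-5.2,0],1],
    [[0,0,0],[6.7,-10.3,0],1],
    [[0,0,0],[10.3,-15.3,0],1],
    [[0,0,0],[14,-20.2,0],1],
    [[0,0,0],[17.8,-25.1,0],1],
    [[0,0,0],[21.8,-29.8,0],1],
    [[0,0,0],[25.9,-34.4,0],1],
    [[0,0,0],[30.1,-38.9,0],1],
    [[0,0,0],[34.4,-43.3,0],1],
    [[0,0,0],[38.8,-47.6,0],1]
  ]
}}

```text
time: 25.17
eef_pos: [0.533, 0.1071, 0.1554]
tcp_rot: [0.707, -0.004, 0.005, -0.707]
contact_force: [-5.6, 0.2, -0.6]
opening: 0.137
```

```bash
python3 - <<'E'
from h import *
delta([.4667,.108,.0501],toolR(-0.7)); print(ctrl.get_state()["wrist_torque"].round(2))
p,d=viewer.read_camera("scene"); cv2.imwrite("pics/s22.png",cv2.resize(p[160:280,270:400,::-1],None,fx=5,fy=5,interpolation=cv2.INTER_CUBIC))
E
```

```text
t 25.17 tcp [0.533  0.1071 0.1554] F [-5.6  0.2 -0.6] open 0.137
turn [-0.   -0.07  0.08] shift [-66.4 105.2   0. ]
[-0.07  0.73  0.01]
```

View pics/s22.png

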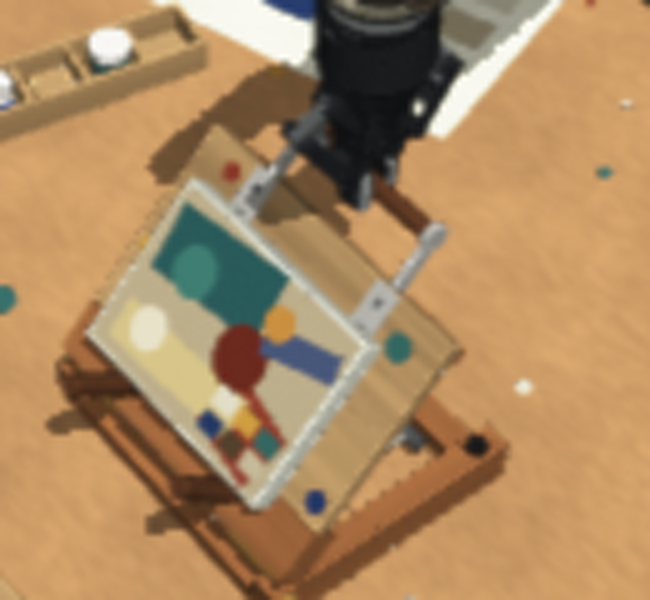

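The canvas has slid down onto both pegs. Now the last 15°, slowing at the end.

>>> {"method": "step_arm", "body": {
  "rows": [
    [[0,0,0],[4,-4.2,0],1],
    [[0,0,0],[8.5,-8.2,0],1],
    [[0,0,0],[13,-12,0],1],
    [[0,0,0],[18,-15.8,0],1],
    [[0,0,0],[23,-19.4,0],1],
    [[0,0,0],[28,-22.8,0],1],
    [[0,0,0],[33,-26,0],1],
    [[0,0,0],[38,-29,0],1],
    [[0,0,0],[42.5,-31.5,0],1],
    [[0,0,0],[46,-33.5,0],1]
  ]
}}

```text
time: 26.05
eef_pos: [0.579, 0.1065, 0.1886]
tcp_rot: [-0.707, 0.004, -0.005, 0.707]
contact_force: [-4.0, -0.0, 2.2]
opening: 0.128
```

>>> {"method": "step_arm", "body": {
  "rows": [
    [[0,0,0],[1,-0.5,0],1],
    [[0,0,0],[1,-0.5,0],1],
    [[0,0,0],[1,-0.5,0],1],
    [[0,0,0],[1,-0.5,0],1]
  ]
}}

```text
time: 26.38
eef_pos: [0.5788, 0.1065, 0.1884]
tcp_rot: [0.707, -0.005, 0.005, -0.707]
contact_force: [-4.7, -0.1, 5.0]
opening: 0.138
```

```bash
python3 - <<'E'
from h import *
delta([.5806,.108,.1895],toolR(-0.7)); print(ctrl.get_state()["wrist_torque"].round(2))
p,d=viewer.read_camera("scene"); cv2.imwrite("pics/s23.png",cv2.resize(p[160:280,270:400,::-1],None,fx=5,fy=5,interpolation=cv2.INTER_CUBIC))
cv2.imwrite("pics/s23f.png",p[...,::-1]); np.save("pics/d23.npy",d)
p,d=viewer.read_camera("top"); cv2.imwrite("pics/t23.png",p[...,::-1])
E
```

```text
t 26.38 tcp [0.5788 0.1065 0.1884] F [-4.7 -0.1  5. ] open 0.138
turn [ 0.01 -0.07 -0.02] shift [ 1.7 -1.1  1.6]
[-0.07  0.76 -0.  ]
```

View pics/s23.png

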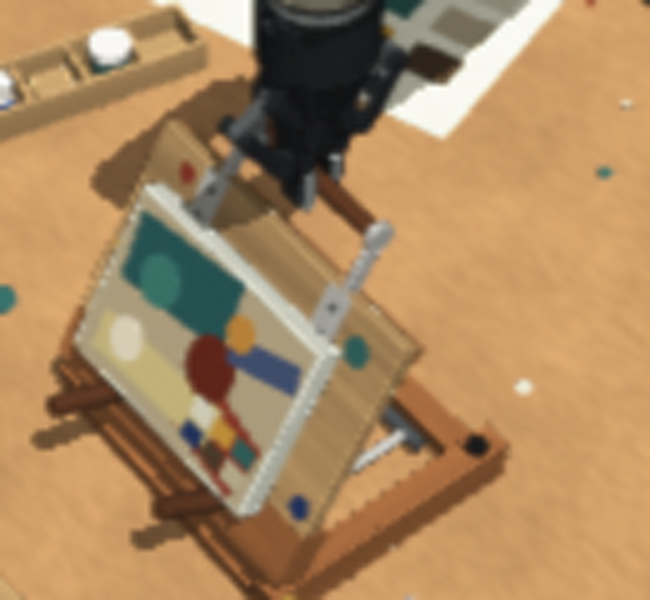

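View pics/t23.png

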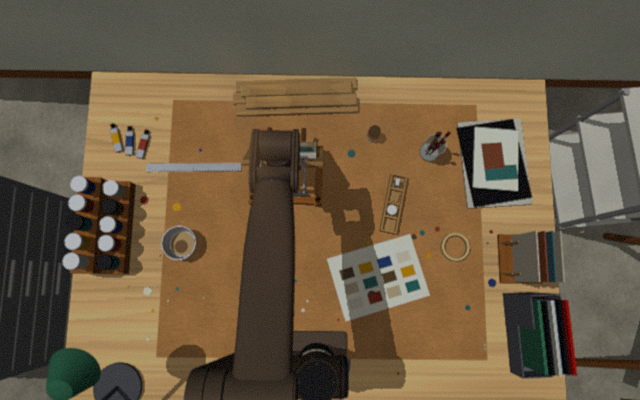

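```bash
python3 - <<'E'
from h import *
d=np.load("pics/d23.npy")
# canvas polygon in crop coords /5 + (270,160)
poly=(np.array([[160,205],[320,355],[240,495],[95,335]])/5+[270,160]).astype(np.int32)
m=np.zeros(d.shape,np.uint8); cv2.fillPoly(m,[poly],1); m=cv2.erode(m,np.ones((3,3)))
W=cloud("scene",d,0,0,640,400)[m>0]; W=W[np.isfinite(W).all(1)]
for _ in range(4):
    mu=W.mean(0); n=np.linalg.svd(W-mu)[2][2]; n*=np.sign(n[2]); r=(W-mu)@n; W=W[abs(r)<2.5*r.std()]
print(len(W),mu,n,"angle",np.degrees(np.arccos(n[2])),r.std())
# board strip
poly=(np.array([[350,345],[400,360],[320,490],[275,500]])/5+[270,160]).astype(np.int32)
m=np.zeros(d.shape,np.uint8); cv2.fillPoly(m,[poly],1)
W=cloud("scene",d,0,0,640,400)[m>0]
for _ in range(4):
    mu=W.mean(0); n=np.linalg.svd(W-mu)[2][2]; n*=np.sign(n[2]); r=(W-mu)@n; W=W[abs(r)<2.5*r.std()]
print(len(W),mu,n,"angle",np.degrees(np.arccos(n[2])),r.std())
E
```

```text
1124 [0.66730705 0.11111676 0.14742364] [ 0.85993403 -0.01562274  0.51016605] angle 59.325109035708316 0.0021049267643265175
318 [0.64451869 0.21274061 0.1585612 ] [ 0.39956525 -0.87104435  0.28570849] angle 73.3987970231795 0.008203083503128927
```

The canvas plane fit gives 59.3° and the handle arc gives 59.4–59.5°. I'll nudge it up 0.6° and let it settle.

>>> {"method": "step_arm", "body": {
  "rows": [
    [[0,0,0],[1,-0.6,0],1],
    [[0,0,0],[2.2,-1.3,0],1],
    [[0,0,0],[2.2,-1.3,0],1],
    [[0,0,0],[2.2,-1.3,0],1],
    [[0,0,0],[2.2,-1.3,0],1],
    [[0,0,0],[2.2,-1.3,0],1],
    [[0,0,0],[2.2,-1.3,0],1],
    [[0,0,0],[2.2,-1.3,0],1],
    [[0,0,0],[2.2,-1.3,0],1],
    [[0,0,0],[2.2,-1.3,0],1]
  ]
}}

```text
time: 27.32
eef_pos: [0.5811, 0.1065, 0.1897]
tcp_rot: [0.707, -0.005, 0.005, -0.707]
contact_force: [-6.0, 0.5, 5.4]
opening: 0.138
```

```bash
python3 - <<'E'
from h import *
delta([.5806,.108,.1895],toolR(-0.7))
p,d=viewer.read_camera("scene"); cv2.imwrite("pics/s24.png",cv2.resize(p[160:280,270:400,::-1],None,fx=5,fy=5,interpolation=cv2.INTER_CUBIC))
poly=(np.array([[160,205],[320,355],[240,495],[95,335]])/5+[270,160]).astype(np.int32)
m=np.zeros(d.shape,np.uint8); cv2.fillPoly(m,[poly],1); m=cv2.erode(m,np.ones((3,3)))
W=cloud("scene",d,0,0,640,400)[m>0]
for _ in range(4):
    mu=W.mean(0); n=np.linalg.svd(W-mu)[2][2]; n*=np.sign(n[2]); r=(W-mu)@n; W=W[abs(r)<2.5*r.std()]
print("angle",np.degrees(np.arccos(n[2])),np.abs(ctrl.get_state()["dq"]).max())
E
```

```text
t 27.32 tcp [0.5811 0.1065 0.1897] F [-6.   0.5  5.4] open 0.138
turn [ 0.01 -0.07  0.  ] shift [-0.5  0.2  1.5]
angle 59.92219981557266 0.0009727776942885622
```

View pics/s24.png

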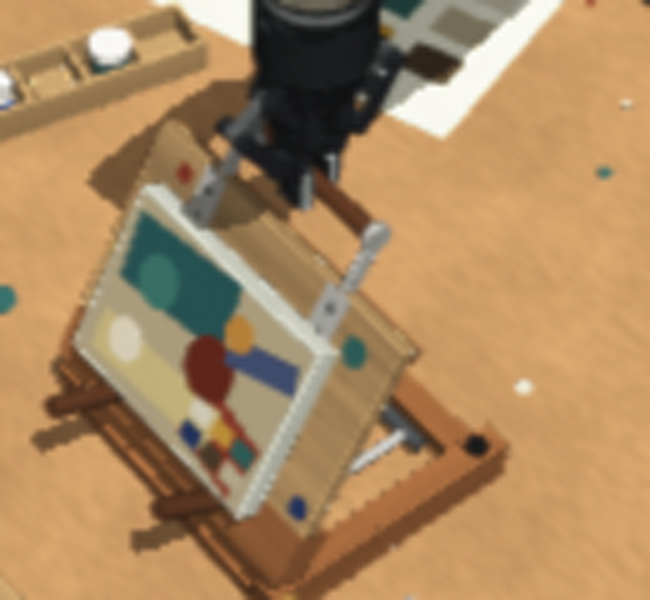

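The plane fit and the arc now both read about 60°. The arm is still, the canvas rests on both pegs, and the pegs look equally deep. I'm handing the job in.

```bash
python3 - <<'E'
from plant import ctrl
print(ctrl.sign_off())
E
```

```text
the job is handed in; nothing more can be done
None
```

The peg is home in the empty hole, the board is at about 60° with the canvas on both pegs, and the arm is still holding the handle. I handed in at 27.3 s.

- **Peg:** It touched the board's face several times and needed a short sliding search before it dropped in. When I released it, its foot worked out at 34 mm above the bench (reported height plus a 4 mm offset), which is fully home. In the pictures it stands as high as the fixed peg.
- **Lift:** I gripped the handle at 80 N and raised it slowly along its arc. The canvas slid down onto both pegs by about 45°.
- **Last checks:** A plane fit to the canvas gave 59.9°, and the handle's position on the arc gave about 60°. Joint speeds were near zero and the force on the tool was about 8 N.

**Disagreements:**
- The fingertips appeared about 41–43 mm higher in the depth images than the reported TCP height implied. I worked from the measured offset.
- The camera estimate of the hole was 1–3 mm off along the scene camera's view direction, which is why the search was needed.
- A second plane fit, on the bare strip of board beside the canvas, gave 73° with an 8 mm spread. I discarded it because it probably took in the board's edge.

I saw nothing else out of place in the last pictures, but I did not measure each item.

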